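# Find the blocked well, tag it and load the warming block

## Robot

A 6-joint arm with a two-finger parallel gripper is mounted at the origin on the work surface. World frame = base frame: x ahead of the robot, y to its left, z up, the work surface at z = 0. Lengths are in m, angles in rad, forces in N, time in s.
With the tool pointing down it reaches from about 0.275 to 0.85 m from the base axis. Payload 19 kg.
Tool frame: the origin (TCP) lies at the very end of the fingers, on their centre line; the grasp point (between the pads) lies 19 mm behind it; z points along the fingers, y is the line along which they close (so a half turn about z gives the same grasp; the last joint's range is limited). The gripper opens to 85 mm and grips with 20 to 120 N. Pads are 22 mm wide; open, the fingers measure 114 mm over their backs; the gripper's body (76 mm by 85 mm) begins 54 mm behind the grasp point. The pads swing forward as they close: fully open they stand 13 mm farther back than shut.
Start: joints at [1.116, 0.15, 1.437, -0, 1.554, -0.134], TCP at [0.181, 0.546, 0.231] pointing down, gripper open.
Joint ranges: [-2.8, 2.8], [-0.68, 2.1], [0.12, 2.68], [-1.39, 4.53], [0.16, 2.79], [-2.81, 2.81]. Speed limits (rad/s): [1.89, 1.89, 2.22, 3.01, 3.01, 3.01].

## Interface

Orientations are given as a unit quaternion [x, y, z, w].
In Python, from cell import arm gives the robot as it stands.
- The arm moves only by the tool jog_arm, never from a script. Its argument "series" is a list of rows, each an object of numbers: "tx", "ty", "tz": the shift along the tool's x, y, z in cm; "rx", "ry", "rz": the turn, a rotation vector about the tool's x, y, z in degrees; "gripper": the finger opening in cm, from 0 to 8.54. In form: [{"tx": .., "ty": .., "tz": .., "rx": .., "ry": .., "rz": .., "gripper": ..}, ...]. A call has 1 to 10 rows; each row shifts and turns the commanded pose from where the row before left it, along the tool's axes as they then stand; what a row does not reach is not made up. A row lasts 1/12 s, in which the tool goes at most 41.7 mm and 7.16 degrees, less where a joint would pass 70% of its speed; a pose out of reach is approached as far as the arm can. A call is refused whole if a number of a shift passes 4.17 or a number of a turn 7.16, either way. A call with a gripper value outside its range is refused whole. The fingers move at their own pace and stop on an object; "newtons" is the grip in N (left out, the last holds). Time passes only in rows, so rows that do not move let the fingers close. It gives the time, the measured TCP pose, the force, the opening and the grip force at its end, in the units of the state.
- arm.read_state(): the state, without advancing time (a new reading comes with each control period).
- arm.read_camera(name): name is "scene" or "top" or "wrist"; returns a dict with "color" (420x560x3 uint8, red, green, blue), "vfov" (degrees; the focal length in pixels is half the picture's height over the tangent of half this angle, whatever the lens; pixels are square), "cx", "cy" (the principal point, pixels), "rvec" (rotation vector, rad) and "tvec" (3), from world to camera coordinates, as OpenCV has them; the wrist camera has in their place "hand_eye" (4x4, takes a point from camera to tool coordinates, whose origin is the TCP and whose axes are the flange's). Camera axes: x right, y down, z forward; pixel columns grow to the right and rows downward; lengths in m; the calibration is good to about 2 mm. A picture is of the moment at which its call begins: read the wrist's pose just before it. There is no depth.
- arm.job_done(): hands the job in; it is judged then, once.
The state is a dict: "t": time; "qpos": joint angles; "joint_vel": joint speeds; "tau": joint torques, N m; "ee_pos": TCP position; "tool_rot": TCP orientation; "ft_force": force on the tool from outside, world axes, zero at the start; "ft_torque": the same for the moment, N m; "width": finger opening in m; "grasp_force": force on a finger pad.
Only numpy, scipy, OpenCV 4.12 (cv2) and the standard library are available. Lean on these libraries where they do the work, as an engineer would, in place of code of your own. Each camera call takes 0.05 s, during which the arm holds its last target. There are 200 camera calls.

## Task

One of the four wells of the warming block has a spacer disc left in the bottom: stand the depth rod in the wells until it bottoms to find the one where it stands clearly higher out than in the others, and leave the rod standing there. Then hook the metal tag onto the bare left end of the rail (left as seen from the robot) and slide it along, without lifting it off, to the mark behind that well, and stand every amber vial fully down in a clear well of its own. Last of all push the timer's plunger fully down and let it come up again; leave the other things on the counter where they are.

Things in the scene. Friction and masses are not known exactly. Their poses are not given: they have to be found in the camera images.
- block: Warming block, fixed: white base 165 x 380 mm, 30 mm high, with an aluminium block (x -75 to -15, y -125 to 125 mm, top at z 78) and behind it a tag rail (axis x 50, z 125 mm). Origin on the counter; x points away from the robot, y to the left along the row of wells: its yaw is the row's direction. Wells at x -45 mm.
- plunger (a joint): Sprung plunger of the timer, m: 0 when up, 0.014 when fully down. Returns by itself; starts to give at 3.6 N, takes 10 N at the bottom.
- plunger_top (a point): Centre of the top of the plunger's black round head, 38 mm in diameter, 72 mm above the counter when up. The timer is a fixed grey box 64 x 64 mm, 42 mm high, between robot and warming block.
- rail_left (a point): Middle of the rail's bare left stretch, on its axis, 65 mm left (+y of the block) of mark0. Hook the tag on within 30 mm of here. The rail is a round steel bar, 10 mm in diameter, axis 125 mm above the counter, on two 12 mm posts no higher than the rail: 37 mm left of this point and 62 mm right of mark3. Axes as block.
- rod_center (a point): Centre, half-way up, of the depth rod: 90 mm tall, round steel foot 36 mm in diameter, 8 mm high; steel shank 14 mm in diameter with dark rings every 10 mm; black grip 22 mm in diameter over the top 24 mm. 0.1 to 0.16 kg. z points up it. Starts upright on the counter, left or right of the block.
- tag_grip (a point): Grasp point on the tag, 94 mm above its underside, in its black tab: 16 mm in x, 30 mm in y, from 76 to 108 mm above the underside. The tag is a rigid metal hanger standing upright on a foot 42 x 40 mm, 8 mm high; sheet 3 mm thick, 40 mm wide in y. Its +x starts within 0.5 rad of world +x. 0.09 to 0.15 kg.
- tag_hook (a point): Middle of the inside top of the tag's hook, 24 mm under tag_grip, 70 mm above the underside; rests on the rail when hung, 5 mm above its axis. A back sheet at x -11.5 mm joins hook and foot; a lip at x +11.5 mm reaches 18 mm down. Mouth open to +x: bring it from the robot's side, this point 27 mm above the rail's axis, move over the rail, lower.
- jar_center (a point): Bystander: centre of a squat jar, 58 mm in diameter, 42 mm tall, white cap; not one of the vials.
- meter: Bystander: white hand-held meter with dark screen, 75 x 50 x 16 mm, lying on the counter.
- dropper: Bystander: small amber dropper bottle with black cap, 32 mm in diameter, 55 mm tall.
- well0 (a point): Mouth centre of well 0 (0 leftmost, 3 rightmost seen from the robot), in the block's top face, 78 mm above the counter, 60 mm apart. Bore 41.5 mm in diameter, 34 mm deep, flat floor. In one well, not told which, a spacer makes it 12 to 18 mm shallower: the rod stands 56 mm out of a clear well, 68 to 74 mm out of that one. Axes as block.
- mark0 (a point): Mark of well 0: dark band around the rail, straight behind that well; the point is on the rail's axis. Axes as block.
- well1 (a point): Mouth centre of well 1 (0 leftmost, 3 rightmost seen from the robot), in the block's top face, 78 mm above the counter, 60 mm apart. Bore 41.5 mm in diameter, 34 mm deep, flat floor. In one well, not told which, a spacer makes it 12 to 18 mm shallower: the rod stands 56 mm out of a clear well, 68 to 74 mm out of that one. Axes as block.
- mark1 (a point): Mark of well 1: dark band around the rail, straight behind that well; the point is on the rail's axis. Axes as block.
- well2 (a point): Mouth centre of well 2 (0 leftmost, 3 rightmost seen from the robot), in the block's top face, 78 mm above the counter, 60 mm apart. Bore 41.5 mm in diameter, 34 mm deep, flat floor. In one well, not told which, a spacer makes it 12 to 18 mm shallower: the rod stands 56 mm out of a clear well, 68 to 74 mm out of that one. Axes as block.
- mark2 (a point): Mark of well 2: dark band around the rail, straight behind that well; the point is on the rail's axis. Axes as block.
- well3 (a point): Mouth centre of well 3 (0 leftmost, 3 rightmost seen from the robot), in the block's top face, 78 mm above the counter, 60 mm apart. Bore 41.5 mm in diameter, 34 mm deep, flat floor. In one well, not told which, a spacer makes it 12 to 18 mm shallower: the rod stands 56 mm out of a clear well, 68 to 74 mm out of that one. Axes as block.
- mark3 (a point): Mark of well 3: dark band around the rail, straight behind that well; the point is on the rail's axis. Axes as block.
- vial0_center (a point): Centre, half-way up, of vial 0: amber glass vial with white cap, straight-sided, 38 mm in diameter, 64 mm tall, flat heavy bottom, 60 g, standing upright at the start. z points up it. None if absent (2 or 3 vials are present). Fully down in a clear well it stands 30 mm out.
- vial1_center (a point): Centre, half-way up, of vial 1: amber glass vial with white cap, straight-sided, 38 mm in diameter, 64 mm tall, flat heavy bottom, 60 g, standing upright at the start. z points up it. None if absent (2 or 3 vials are present). Fully down in a clear well it stands 30 mm out.
- vial2_center (a point): Centre, half-way up, of vial 2: amber glass vial with white cap, straight-sided, 38 mm in diameter, 64 mm tall, flat heavy bottom, 60 g, standing upright at the start. z points up it. None if absent (2 or 3 vials are present). Fully down in a clear well it stands 30 mm out.
Not all that is in view belongs to the job. Leave any purple or red look-alike of the part that bears rod_center alone.

How it is judged:
On the way, in this order (a step that is already met when the one before it is completed fails the run):
1. the depth rod stands, let go, on the bottom of the well with the spacer (((z of rod_center in the frame of well0 between 0.019 and 0.034 m and horizontal distance between rod_center and well0 below 0.009 m and angle between rod_center's own z axis and vertical below 0.15 rad and distance between the grasp point and rod_center above 0.065 m) or (z of rod_center in the frame of well1 between 0.019 and 0.034 m and horizontal distance between rod_center and well1 below 0.009 m and angle between rod_center's own z axis and vertical below 0.15 rad and distance between the grasp point and rod_center above 0.065 m) or (z of rod_center in the frame of well2 between 0.019 and 0.034 m and horizontal distance between rod_center and well2 below 0.009 m and angle between rod_center's own z axis and vertical below 0.15 rad and distance between the grasp point and rod_center above 0.065 m) or (z of rod_center in the frame of well3 between 0.019 and 0.034 m and horizontal distance between rod_center and well3 below 0.009 m and angle between rod_center's own z axis and vertical below 0.15 rad and distance between the grasp point and rod_center above 0.065 m))), for 0.3 s.
2. the tag hangs on the rail at the mark of that well and every vial stands fully down in a clear well (((z of rod_center in the frame of well0 between 0.019 and 0.034 m and horizontal distance between rod_center and well0 below 0.009 m and angle between rod_center's own z axis and vertical below 0.15 rad and y of tag_hook in the frame of mark0 between -0.01 and 0.01 m and x of tag_hook in the frame of mark0 between -0.013 and 0.013 m and z of tag_hook in the frame of mark0 between 0 and 0.01 m and angle between tag_hook's own z axis and vertical below 0.3 rad) or (z of rod_center in the frame of well1 between 0.019 and 0.034 m and horizontal distance between rod_center and well1 below 0.009 m and angle between rod_center's own z axis and vertical below 0.15 rad and y of tag_hook in the frame of mark1 between -0.01 and 0.01 m and x of tag_hook in the frame of mark1 between -0.013 and 0.013 m and z of tag_hook in the frame of mark1 between 0 and 0.01 m and angle between tag_hook's own z axis and vertical below 0.3 rad) or (z of rod_center in the frame of well2 between 0.019 and 0.034 m and horizontal distance between rod_center and well2 below 0.009 m and angle between rod_center's own z axis and vertical below 0.15 rad and y of tag_hook in the frame of mark2 between -0.01 and 0.01 m and x of tag_hook in the frame of mark2 between -0.013 and 0.013 m and z of tag_hook in the frame of mark2 between 0 and 0.01 m and angle between tag_hook's own z axis and vertical below 0.3 rad) or (z of rod_center in the frame of well3 between 0.019 and 0.034 m and horizontal distance between rod_center and well3 below 0.009 m and angle between rod_center's own z axis and vertical below 0.15 rad and y of tag_hook in the frame of mark3 between -0.01 and 0.01 m and x of tag_hook in the frame of mark3 between -0.013 and 0.013 m and z of tag_hook in the frame of mark3 between 0 and 0.01 m and angle between tag_hook's own z axis and vertical below 0.3 rad)) and ((horizontal distance between vial0_center and well0 below 0.009 m and z of vial0_center in the frame of well0 between -0.007 and 0.003 m and angle between vial0_center's own z axis and vertical below 0.15 rad) or (horizontal distance between vial0_center and well1 below 0.009 m and z of vial0_center in the frame of well1 between -0.007 and 0.003 m and angle between vial0_center's own z axis and vertical below 0.15 rad) or (horizontal distance between vial0_center and well2 below 0.009 m and z of vial0_center in the frame of well2 between -0.007 and 0.003 m and angle between vial0_center's own z axis and vertical below 0.15 rad) or (horizontal distance between vial0_center and well3 below 0.009 m and z of vial0_center in the frame of well3 between -0.007 and 0.003 m and angle between vial0_center's own z axis and vertical below 0.15 rad)) and ((horizontal distance between vial1_center and well0 below 0.009 m and z of vial1_center in the frame of well0 between -0.007 and 0.003 m and angle between vial1_center's own z axis and vertical below 0.15 rad) or (horizontal distance between vial1_center and well1 below 0.009 m and z of vial1_center in the frame of well1 between -0.007 and 0.003 m and angle between vial1_center's own z axis and vertical below 0.15 rad) or (horizontal distance between vial1_center and well2 below 0.009 m and z of vial1_center in the frame of well2 between -0.007 and 0.003 m and angle between vial1_center's own z axis and vertical below 0.15 rad) or (horizontal distance between vial1_center and well3 below 0.009 m and z of vial1_center in the frame of well3 between -0.007 and 0.003 m and angle between vial1_center's own z axis and vertical below 0.15 rad)) and ((horizontal distance between vial2_center and well0 below 0.009 m and z of vial2_center in the frame of well0 between -0.007 and 0.003 m and angle between vial2_center's own z axis and vertical below 0.15 rad) or (horizontal distance between vial2_center and well1 below 0.009 m and z of vial2_center in the frame of well1 between -0.007 and 0.003 m and angle between vial2_center's own z axis and vertical below 0.15 rad) or (horizontal distance between vial2_center and well2 below 0.009 m and z of vial2_center in the frame of well2 between -0.007 and 0.003 m and angle between vial2_center's own z axis and vertical below 0.15 rad) or (horizontal distance between vial2_center and well3 below 0.009 m and z of vial2_center in the frame of well3 between -0.007 and 0.003 m and angle between vial2_center's own z axis and vertical below 0.15 rad))), for 0.2 s.
3. the plunger is pushed fully down (value of joint plunger above 0.0125 m), for 0.05 s.
At the end, for the whole second after the job is handed in: Rod upright (0.15 rad) on the bottom of the well with the spacer (9 mm from its axis); tag hanging on the rail within 10 mm of that well's mark; each vial present upright (0.15 rad) and fully down (5 mm) in a clear well; plunger up again (3 mm) (all of step 2 and value of joint plunger below 0.003 m); the robot touches nothing.
It fails at once if the tag is put on, or lifted off, the rail in the marked stretch (it must be hooked on at the bare left end and slid) (x of tag_hook in the frame of block between 0.037 and 0.063 m and y of tag_hook in the frame of block between -0.12 and 0.115 m and z of tag_hook in the frame of block between 0.147 and 0.165 m).
It fails at once if the jar is moved by more than 5 cm (distance of jar_center from where it was at the start of the episode above 0.05 m).
It fails at once if the meter is moved by more than 5 cm (distance of meter from where it was at the start of the episode above 0.05 m).
It fails at once if the dropper bottle is moved by more than 5 cm (distance of dropper from where it was at the start of the episode above 0.05 m).
Of vial0, vial1, vial2 only 2 to 3 are there at a start; the rules pass over those that are not, and their reading is None.
At some moment in a run one of vial0, vial1, vial2 may be knocked a few centimetres aside while the robot is not near it.
It also fails if it takes over 210 s, if anything falls off the work surface, if the arm or the gripper's body presses on something with over 40 N, if the wrist force passes 120 N, or if a joint passes its speed limit or range.

## Working session

There is one attempt and no reset: what is moved stays moved. The work goes in short steps, Python scripts to look and compute and a tool call to move; the robot and the scene stay as the last step left them, time stands still between calls to the robot, and variables do not carry over. Pictures are saved under pics/ and viewed, at most 14 in all, crops included, and the job is handed in when it is done.

Besides the shell and the picture viewer there is one more tool, called after "Call:" as name(argument=value, ...), one argument or row to a line, values as JSON. jog_arm: Moves the arm, as the interface text tells. Its arguments: {"type":"object","properties":{"series":{"type":"array","items":{"type":"object","properties":{"tx":{"type":"number"},"ty":{"type":"number"},"tz":{"type":"number"},"rx":{"type":"number"},"ry":{"type":"number"},"rz":{"type":"number"},"gripper":{"type":"number"}}}},"newtons":{"type":"number"}},"required":["series"]}

```bash
mkdir -p pics && ls && python3 - <<'E'
from cell import arm
import cv2
for n in("scene","top"):
    c=arm.read_camera(n)
    cv2.imwrite(f"pics/{n}0.png",c["color"][:,:,::-1])
    print(n,{k:v for k,v in c.items() if k!="color"})
s=arm.read_state();print(s)
E
```

```text
pics
scene {'vfov': 55.341494883498676, 'cx': 284.38207705643674, 'cy': 212.08481095917642, 'rvec': array([ 2.00151156,  1.33663082, -0.57446591]), 'tvec': array([-0.19446029, -0.26105884,  1.45119833])}
top {'vfov': 46.632141935281304, 'cx': 281.23818525709413, 'cy': 210.56041879283958, 'rvec': array([ 2.12956329, -2.13193598,  0.16254304]), 'tvec': array([0.00173883, 0.53935635, 1.39332351])}
{'t': 0.1, 'qpos': array([ 1.11596194e+00,  1.50991547e-01,  1.43787351e+00,  2.06613443e-05,
        1.55379707e+00, -1.34024215e-01]), 'joint_vel': array([ 0.00092302, -0.00154038, -0.00052731,  0.00058247, -0.00047989,
        0.00218483]), 'tau': array([ 3.71536589e-03, -7.14368463e+01, -5.71796179e+01, -3.73021730e-04,
        7.02835241e-03,  6.24491076e-05]), 'ee_pos': array([0.18126243, 0.54548928, 0.23075071]), 'tool_rot': array([ 1.59718261e-01,  9.87162495e-01, -5.08731498e-04, -1.65062785e-04]), 'ft_force': array([-0.19027411, -0.18338459, -0.32416582]), 'ft_torque': array([-0.04521326, -0.03777859,  0.00671905]), 'grasp_force': 0.0, 'width': 0.0852498914885611}
```

View pics/scene0.png

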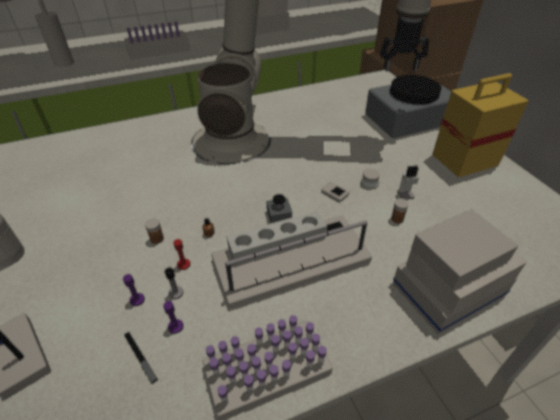

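View pics/top0.png

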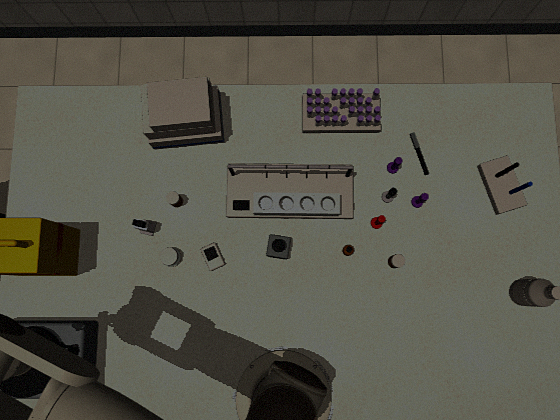

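The top view shows:
- **Rod look-alikes:** black-and-steel at (390,195), red at (378,221), purple at (395,165) and (420,200). By the description I choose the black-and-steel one, at scene (174,282).
- **Vials:** (176,199) and (397,261). The jar is at (172,256) and the dropper at (348,250).
- **Others:** tag (143,226), meter (213,256), timer (279,245), wells at x 265–327, y 202.

Next is a close crop to check the choice.

```bash
cat > h.py <<'E'
import numpy as np, cv2
from scipy.spatial.transform import Rotation as R
from cell import arm
class Cam:
    def __init__(s,name):
        st=arm.read_state(); c=arm.read_camera(name); s.img=c["color"][:,:,::-1].copy(); s.st=st
        f=s.img.shape[0]/2/np.tan(np.radians(c["vfov"]/2)); s.K=np.array([[f,0,c["cx"]],[0,f,c["cy"]],[0,0,1]])
        if name=="wrist":
            H=np.array(c["hand_eye"]); Rt=R.from_quat(st["tool_rot"]).as_matrix()
            Rwc=Rt@H[:3,:3]; s.o=np.array(st["ee_pos"])+Rt@H[:3,3]; s.R=Rwc.T
        else:
            s.R=cv2.Rodrigues(np.array(c["rvec"]))[0]; s.o=-s.R.T@np.array(c["tvec"])
    def ray(s,u,v):
        d=s.R.T@np.linalg.inv(s.K)@np.array([u,v,1.]); return d/np.linalg.norm(d)
    def at(s,u,v,z):
        d=s.ray(u,v); return s.o+d*(z-s.o[2])/d[2]
    def proj(s,p):
        q=s.K@(s.R@(np.array(p)-s.o)); return q[:2]/q[2]
def tri(c1,p1,c2,p2):
    A=np.zeros((3,3));b=np.zeros(3);L=[]
    for c,p in((c1,p1),(c2,p2)):
        d=c.ray(*p);M=np.eye(3)-np.outer(d,d);A+=M;b+=M@c.o;L.append((c,d))
    x=np.linalg.solve(A,b);return x,[np.linalg.norm((np.eye(3)-np.outer(d,d))@(x-c.o)) for c,d in L]
def crop(img,x0,y0,x1,y1,k,name):
    cv2.imwrite("pics/"+name,cv2.resize(img[y0:y1,x0:x1],None,fx=k,fy=k,interpolation=cv2.INTER_CUBIC))
E
python3 - <<'E'
from h import *
t=Cam("top");s=Cam("scene")
a=cv2.resize(t.img[140:275,125:435],None,fx=2.5,fy=2.5,interpolation=cv2.INTER_CUBIC)
b=cv2.resize(s.img[145:305,110:430],None,fx=2.42,fy=2.42,interpolation=cv2.INTER_CUBIC)
cv2.imwrite("pics/ct.png",np.clip(a*1.5,0,255).astype(np.uint8));crop(s.img,110,155,430,305,2.5,"cs.png")
P=lambda u,v,z:print((u,v),t.at(u,v,z).round(3),s.proj(t.at(u,v,z)).round(0))
for u in(265.5,286,307,327):P(u,202.5,.078)
P(390,195,.09);P(176,199,.064);P(397,261,.064);P(143,226,.1);P(279,245,.072);P(172,256,.042);P(348,250,.055);P(213,256,.016)
E
```

```text
(265.5, 202.5) [0.557 0.046 0.078] [308. 222.]
(286, 202.5) [ 0.557 -0.013  0.078] [287. 228.]
(307, 202.5) [ 0.557 -0.074  0.078] [265. 235.]
(327, 202.5) [ 0.557 -0.131  0.078] [243. 241.]
(390, 195) [ 0.576 -0.311  0.09 ] [170. 266.]
(176, 199) [0.571 0.309 0.064] [396. 203.]
(397, 261) [ 0.39  -0.329  0.064] [152. 223.]
(143, 226) [0.487 0.392 0.1  ] [406. 168.]
(279, 245) [0.435 0.007 0.072] [277. 198.]
(172, 256) [0.406 0.32  0.042] [367. 174.]
(348, 250) [ 0.422 -0.192  0.055] [206. 219.]
(213, 256) [0.408 0.204 0.016] [334. 190.]
```

View pics/ct.png

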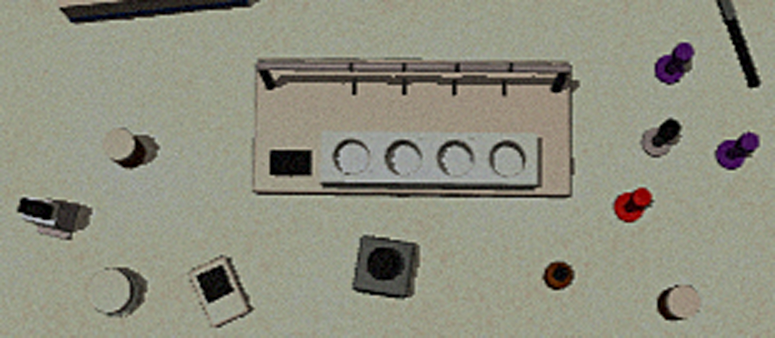

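View pics/cs.png

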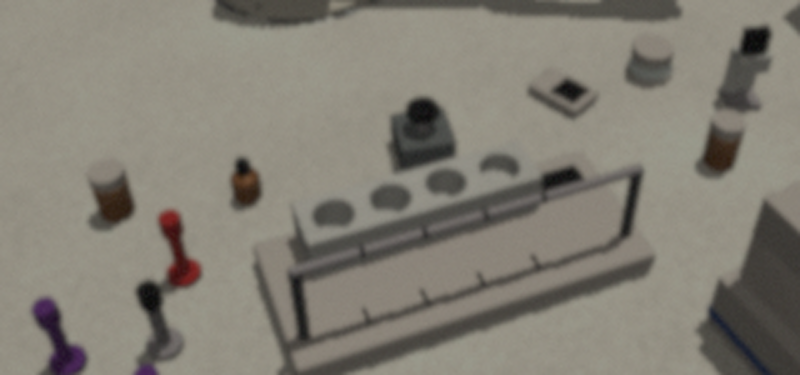

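The crops confirm the rod choice: steel foot, ringed shank, black top, at top (390,195). The vials are amber with white caps and there are only two. Now I turn the tool so that tool y = world x and tool x = world y, then travel to the rod.

Call:
jog_arm(
  series=[
    {"rz":7.16},
    {"rz":7.16},
    {"rz":7.16},
    {"rz":7.16},
    {"rz":7.16},
    {"rz":7.16},
    {"rz":7.16},
    {"rz":7.16},
    {"rz":7.16},
    {"rz":7.1},
  ],
)

```text
invalid input
```

Call:
jog_arm(
  series=[
    {"tx":-3.5,"ty":1.5},
    {"tx":-3.5,"ty":1.5},
    {"tx":-3.5,"ty":1.5},
    {"tx":-3.5,"ty":1.5},
    {"tx":-3.5,"ty":1.5},
    {"tx":-3.5,"ty":1.5},
    {"tx":-3.5,"ty":1.5},
    {"tx":-3.5,"ty":1.5},
    {"tx":-3.5,"ty":1.5},
    {"tx":-3.5,"ty":1.5},
  ],
)

```text
invalid input
```

Call:
jog_arm(
  series=[
    {"tx":-3.5,"ty":1.5},
    {"tx":-3.5,"ty":1.5},
    {"tx":-3.5,"ty":1.5},
    {"tx":-3.5,"ty":1.5},
    {"tx":-3.5,"ty":1.5},
    {"tx":-3.5,"ty":1.5},
    {"tx":-3.5,"ty":1.5},
    {"tx":-3.5,"ty":1.5},
    {"tx":-3.5,"ty":1.5},
    {"tx":-3.5,"ty":1.5},
  ],
)

```text
invalid input
```

Call:
jog_arm(
  series=[
    {"tx":0,"ty":0,"tz":0,"rx":0,"ry":0,"rz":7.1,"gripper":8.5},
  ],
)

```text
t: 0.28
ee_pos: [0.1813, 0.5456, 0.231]
tool_rot: [0.219, 0.976, -0.0, -0.0]
ft_force: [0.7, -0.2, -0.6]
width: 0.0849
grasp_force: 0.0
```

Call:
jog_arm(
  series=[
    {"rz":7.1,"gripper":8.5},
  ],
)

```text
invalid input
```

Call:
jog_arm(
  series=[
    {"tx":0,"ty":0,"tz":0,"rx":0,"ry":0,"rz":7.1},
  ],
)

```text
invalid input
```

Call:
jog_arm(
  series=[
    {"rz":7.1},
  ],
  newtons=30,
)

```text
invalid input
```

Call:
jog_arm(
  series=[
    {"tx":0,"ty":0,"tz":0,"rx":0,"ry":0,"rz":7.15,"gripper":8.5},
    {"tx":0,"ty":0,"tz":0,"rx":0,"ry":0,"rz":7.15,"gripper":8.5},
    {"tx":0,"ty":0,"tz":0,"rx":0,"ry":0,"rz":7.15,"gripper":8.5},
    {"tx":0,"ty":0,"tz":0,"rx":0,"ry":0,"rz":7.15,"gripper":8.5},
    {"tx":0,"ty":0,"tz":0,"rx":0,"ry":0,"rz":7.15,"gripper":8.5},
    {"tx":0,"ty":0,"tz":0,"rx":0,"ry":0,"rz":7.15,"gripper":8.5},
    {"tx":0,"ty":0,"tz":0,"rx":0,"ry":0,"rz":7.15,"gripper":8.5},
    {"tx":0,"ty":0,"tz":0,"rx":0,"ry":0,"rz":7.15,"gripper":8.5},
    {"tx":0,"ty":0,"tz":0,"rx":0,"ry":0,"rz":7.15,"gripper":8.5},
    {"tx":0,"ty":0,"tz":0,"rx":0,"ry":0,"rz":0.3,"gripper":8.5},
  ],
)

```text
t: 1.12
ee_pos: [0.1813, 0.5456, 0.2311]
tool_rot: [0.71, 0.704, -0.0, 0.0]
ft_force: [-0.5, -0.7, 0.1]
width: 0.085
grasp_force: 0.0
```

Call:
jog_arm(
  series=[
    {"tx":-3.5,"ty":1.5,"tz":0,"rx":0,"ry":0,"rz":0,"gripper":8.5},
    {"tx":-3.5,"ty":1.5,"tz":0,"rx":0,"ry":0,"rz":0,"gripper":8.5},
    {"tx":-3.5,"ty":1.5,"tz":0,"rx":0,"ry":0,"rz":0,"gripper":8.5},
    {"tx":-3.5,"ty":1.5,"tz":0,"rx":0,"ry":0,"rz":0,"gripper":8.5},
    {"tx":-3.5,"ty":1.5,"tz":0,"rx":0,"ry":0,"rz":0,"gripper":8.5},
    {"tx":-3.5,"ty":1.5,"tz":0,"rx":0,"ry":0,"rz":0,"gripper":8.5},
    {"tx":-3.5,"ty":1.5,"tz":0,"rx":0,"ry":0,"rz":0,"gripper":8.5},
    {"tx":-3.5,"ty":1.5,"tz":0,"rx":0,"ry":0,"rz":0,"gripper":8.5},
    {"tx":-3.5,"ty":1.5,"tz":0,"rx":0,"ry":0,"rz":0,"gripper":8.5},
    {"tx":-3.5,"ty":1.5,"tz":0,"rx":0,"ry":0,"rz":0,"gripper":8.5},
  ],
)

```text
t: 1.95
ee_pos: [0.3306, 0.1936, 0.2315]
tool_rot: [0.706, 0.708, 0.0, 0.0]
ft_force: [1.9, 0.5, -0.2]
width: 0.0852
grasp_force: 0.0
```

Call:
jog_arm(
  series=[
    {"tx":-3.5,"ty":1.7,"tz":0,"rx":0,"ry":0,"rz":0,"gripper":8.5},
    {"tx":-3.5,"ty":1.7,"tz":0,"rx":0,"ry":0,"rz":0,"gripper":8.5},
    {"tx":-3.5,"ty":1.7,"tz":0,"rx":0,"ry":0,"rz":0,"gripper":8.5},
    {"tx":-3.5,"ty":1.7,"tz":0,"rx":0,"ry":0,"rz":0,"gripper":8.5},
    {"tx":-3.5,"ty":1.7,"tz":0,"rx":0,"ry":0,"rz":0,"gripper":8.5},
    {"tx":-3.5,"ty":1.7,"tz":0,"rx":0,"ry":0,"rz":0,"gripper":8.5},
    {"tx":-3.5,"ty":1.7,"tz":0,"rx":0,"ry":0,"rz":0,"gripper":8.5},
    {"tx":0,"ty":0,"tz":0,"rx":0,"ry":0,"rz":0,"gripper":8.5},
  ],
)

```text
t: 2.62
ee_pos: [0.4506, -0.055, 0.2307]
tool_rot: [0.708, 0.707, -0.001, 0.0]
ft_force: [1.3, 0.9, -0.9]
width: 0.0852
grasp_force: 0.0
```

```bash
python3 - <<'E'
from h import *
t=Cam("top")
for n,u,v,z in(("w0",265.4,202.8,.078),("w3",328.2,203.6,.078),("rodtop",392.6,192,.09),("rodfoot",387.8,195.2,.008)):print(n,t.at(u,v,z).round(4))
w=Cam("wrist");cv2.imwrite("pics/w1.png",w.img);print(w.st["ee_pos"],w.o,w.R.T[:,2],w.K[0,0],w.proj([.557,-.044,.078]),w.proj([.56,-.31,.05]))
E
```

```text
w0 [0.5566 0.0465 0.078 ]
w3 [ 0.5538 -0.1347  0.078 ]
rodtop [ 0.585  -0.3186  0.09  ]
rodfoot [ 0.5919 -0.3218  0.008 ]
[ 0.44960113 -0.05265598  0.23070782] [0.4508629  0.01463701 0.37311034] [-0.00183512 -0.26403036 -0.96451262] 377.77793640423954 [408.49314162 185.50089441] [378.90717261 429.13320063]
```

View pics/w1.png

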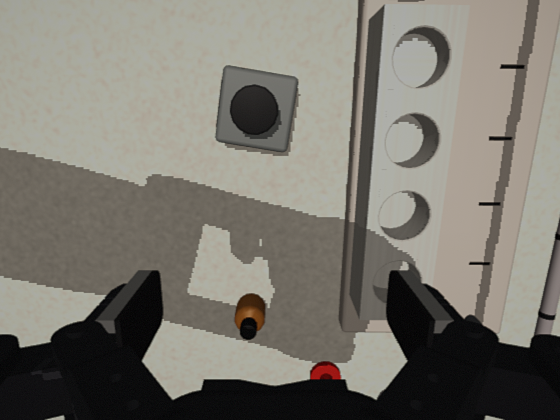

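Wrist view: wells 0–2 at (421,56), (412,140), (404,215), well 3 at about (397,281). Plunger head at (254,109), dropper at (249,315), red decoy at (325,372). Going on to look at the rod.

Call:
jog_arm(
  series=[
    {"tx":-3.3,"ty":2.3,"tz":0,"rx":0,"ry":0,"rz":0,"gripper":8.5},
    {"tx":-3.3,"ty":2.3,"tz":0,"rx":0,"ry":0,"rz":0,"gripper":8.5},
    {"tx":-3.3,"ty":2.3,"tz":0,"rx":0,"ry":0,"rz":0,"gripper":8.5},
    {"tx":-3.3,"ty":2.3,"tz":0,"rx":0,"ry":0,"rz":0,"gripper":8.5},
    {"tx":-3.3,"ty":2.3,"tz":0,"rx":0,"ry":0,"rz":0,"gripper":8.5},
    {"tx":-3.3,"ty":2.3,"tz":0,"rx":0,"ry":0,"rz":0,"gripper":8.5},
    {"tx":0,"ty":0,"tz":0,"rx":0,"ry":0,"rz":0,"gripper":8.5},
    {"tx":0,"ty":0,"tz":0,"rx":0,"ry":0,"rz":0,"gripper":8.5},
  ],
)

```text
t: 3.38
ee_pos: [0.587, -0.2483, 0.23]
tool_rot: [0.707, 0.707, -0.0, -0.001]
ft_force: [-0.7, 0.0, 0.2]
width: 0.0851
grasp_force: 0.0
```

```bash
python3 - <<'E'
from h import *
import pickle
w=Cam("wrist");cv2.imwrite("pics/w2.png",w.img);print(w.st["ee_pos"])
pickle.dump((w.o,w.R,w.K),open("w2.pkl","wb"))
# earlier wrist view w1
v=Cam.__new__(Cam);v.K=w.K
Rt=R.from_quat([.7075,.7068,-.0005,0]).as_matrix();Rw=R.from_quat(w.st["tool_rot"]).as_matrix()
v.R=(Rt@Rw.T@w.R.T).T; v.o=np.array([0.4508629,0.01463701,0.37311034])
for p in((421,56),(412,140),(404,214.5),(397,281)):print(v.at(*p,.078).round(4))
print("pl",v.at(254,109,.072).round(4))
E
```

```text
[ 0.58699187 -0.2482556   0.22999189]
[0.5574 0.0517 0.078 ]
[ 0.5566 -0.0085  0.078 ]
[ 0.5558 -0.068   0.078 ]
[ 0.5552 -0.1269  0.078 ]
pl [0.4351 0.0146 0.072 ]
```

View pics/w2.png

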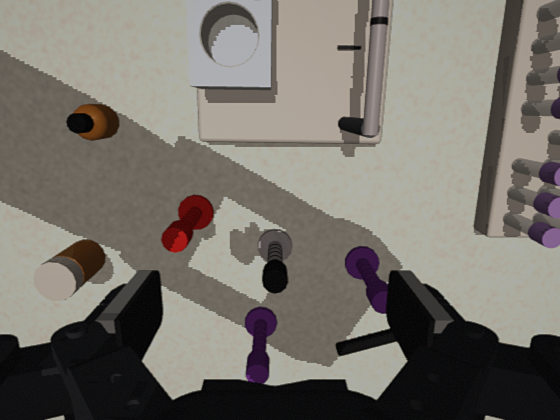

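Wrist view 2: rod foot at (275,245), black top at about (275,282), red at (195,212)/(174,241), purples at (362,263)/(378,298) and (260,322)/(258,370). Well 3's mouth is at (230,34).

```bash
python3 - <<'E'
from h import *
import pickle
v=Cam.__new__(Cam);v.o,v.R,v.K=pickle.load(open("w2.pkl","rb"))
im=cv2.imread("pics/w2.png")
for n,p,z in(("w3",(230,34),.078),("foot",(275,245),.008),("redfoot",(195,212),.008),("redtop",(173,242),.09),("p1f",(362,263),.008),("p1t",(380,300),.09),("p2f",(260,322),.008),("p2t",(258,372),.09),("vialtop",(58,281),.064)):print(n,v.at(*p,z).round(4))
g=cv2.cvtColor(im,cv2.COLOR_BGR2GRAY)
m=(g[255:300,255:300]<40).astype(np.uint8)
n,l,s,c=cv2.connectedComponentsWithStats(m);print(s[1:],c[1:]+255)
i=1+np.argmax(s[1:,4]);a=s[i]
print("grip px",a, "top centre",v.at(c[i][0]+255,255+a[1]+a[3]-9,.09), v.proj([.588,-.32,.09]),v.proj([.588,-.32,.066]))
E
```

```text
w3 [ 0.556  -0.1289  0.078 ]
foot [ 0.5884 -0.3149  0.008 ]
redfoot [ 0.5083 -0.2799  0.008 ]
redtop [ 0.5075 -0.2823  0.09  ]
p1f [ 0.6786 -0.3346  0.008 ]
p1t [ 0.6752 -0.3329  0.09  ]
p2f [ 0.5721 -0.4036  0.008 ]
p2t [ 0.5735 -0.4028  0.09  ]
vialtop [ 0.3949 -0.3285  0.064 ]
[[ 13   0  14   5  22]
 [  8   4  25  34 685]] [[273.36363636 256.27272727]
 [274.68175182 275.87883212]]
grip px [  8   4  25  34 685] top centre [ 0.58809436 -0.31858532  0.09      ] [274.56557236 285.58244079] [274.59274492 273.31882421]
```

Call:
jog_arm(
  series=[
    {"tx":-3.45,"ty":0.1,"tz":0,"rx":0,"ry":0,"rz":0,"gripper":6},
    {"tx":-3.45,"ty":0,"tz":0,"rx":0,"ry":0,"rz":0,"gripper":6},
    {"tx":0,"ty":0,"tz":3.4,"rx":0,"ry":0,"rz":0,"gripper":6},
    {"tx":0,"ty":0,"tz":3.4,"rx":0,"ry":0,"rz":0,"gripper":6},
    {"tx":0,"ty":0,"tz":3.4,"rx":0,"ry":0,"rz":0,"gripper":6},
    {"tx":0,"ty":0,"tz":3.4,"rx":0,"ry":0,"rz":0,"gripper":6},
    {"tx":0,"ty":0,"tz":3.4,"rx":0,"ry":0,"rz":0,"gripper":6},
    {"tx":0,"ty":0,"tz":0,"rx":0,"ry":0,"rz":0,"gripper":6},
    {"tx":0,"ty":0,"tz":0,"rx":0,"ry":0,"rz":0,"gripper":6},
  ],
  newtons=40,
)

```text
t: 4.18
ee_pos: [0.587, -0.3155, 0.0617]
tool_rot: [0.707, 0.707, -0.0, -0.001]
ft_force: [0.2, -1.0, 1.2]
width: 0.06
grasp_force: 0.0
```

```bash
python3 - <<'E'
from h import *
w=Cam("wrist");cv2.imwrite("pics/w3.png",w.img);print(w.st["ee_pos"],w.st["tool_rot"],w.st["ft_force"],w.st["width"],w.proj([.588,-.317,.09]))
E
```

```text
[ 0.58695906 -0.31553149  0.06168756] [ 7.07121868e-01  7.07091143e-01 -1.56388712e-04 -8.69326062e-04] [ 0.20493833 -0.98800267  1.24777002] 0.05996555235493941 [274.28620143 319.16099012]
```

View pics/w3.png

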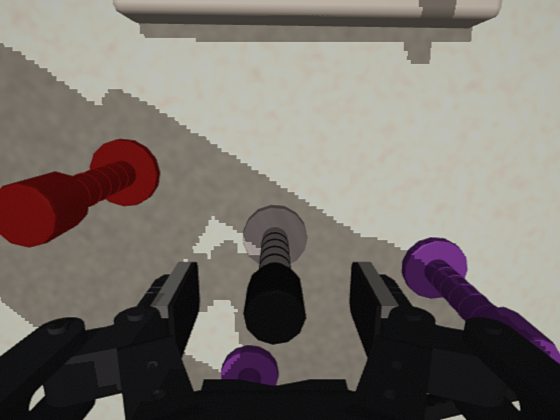

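The rod is centred between the open fingers, with its top at about (275,313). I'll close and lift.

Call:
jog_arm(
  series=[
    {"tx":0,"ty":0,"tz":0,"rx":0,"ry":0,"rz":0,"gripper":1.5},
    {"tx":0,"ty":0,"tz":0,"rx":0,"ry":0,"rz":0,"gripper":1.5},
    {"tx":0,"ty":0,"tz":0,"rx":0,"ry":0,"rz":0,"gripper":1.5},
    {"tx":0,"ty":0,"tz":0,"rx":0,"ry":0,"rz":0,"gripper":1.5},
    {"tx":0,"ty":0,"tz":0,"rx":0,"ry":0,"rz":0,"gripper":1.5},
    {"tx":0,"ty":0,"tz":0,"rx":0,"ry":0,"rz":0,"gripper":1.5},
  ],
  newtons=40,
)

```text
t: 4.73
ee_pos: [0.5878, -0.3178, 0.0633]
tool_rot: [0.708, 0.706, 0.0, 0.001]
ft_force: [-3.1, 2.2, 10.8]
width: 0.0209
grasp_force: 38.7
```

Call:
jog_arm(
  series=[
    {"tx":0,"ty":0,"tz":-3.5,"rx":0,"ry":0,"rz":0,"gripper":1.5},
    {"tx":0,"ty":0,"tz":-3.5,"rx":0,"ry":0,"rz":0,"gripper":1.5},
    {"tx":0,"ty":0,"tz":-3.0,"rx":0,"ry":0,"rz":0,"gripper":1.5},
    {"tx":0,"ty":0,"tz":0,"rx":0,"ry":0,"rz":0,"gripper":1.5},
  ],
  newtons=40,
)

```text
t: 5.07
ee_pos: [0.5891, -0.3185, 0.1691]
tool_rot: [0.708, 0.706, 0.001, 0.005]
ft_force: [-0.1, 0.2, 0.1]
width: 0.0209
grasp_force: 40.0
```

Call:
jog_arm(
  series=[
    {"tx":0,"ty":-3.3,"tz":-1,"rx":0,"ry":0,"rz":0,"gripper":1.5},
    {"tx":3.8,"ty":0,"tz":0,"rx":0,"ry":0,"rz":0,"gripper":1.5},
    {"tx":3.8,"ty":0,"tz":0,"rx":0,"ry":0,"rz":0,"gripper":1.5},
    {"tx":3.8,"ty":0,"tz":0,"rx":0,"ry":0,"rz":0,"gripper":1.5},
    {"tx":3.8,"ty":0,"tz":0,"rx":0,"ry":0,"rz":0,"gripper":1.5},
    {"tx":3.8,"ty":0,"tz":0,"rx":0,"ry":0,"rz":0,"gripper":1.5},
    {"tx":0,"ty":0,"tz":0,"rx":0,"ry":0,"rz":0,"gripper":1.5},
    {"tx":0,"ty":0,"tz":0,"rx":0,"ry":0,"rz":0,"gripper":1.5},
    {"tx":0,"ty":0,"tz":0,"rx":0,"ry":0,"rz":0,"gripper":1.5},
  ],
)

```text
t: 5.82
ee_pos: [0.5549, -0.1274, 0.1717]
tool_rot: [0.708, 0.707, -0.0, 0.0]
ft_force: [0.6, -0.3, -1.5]
width: 0.0202
grasp_force: 40.1
```

```bash
python3 - <<'E'
from h import *
import pickle
w=Cam("wrist");cv2.imwrite("pics/w4.png",w.img);print(w.st["ee_pos"],w.st["tool_rot"])
pickle.dump((w.o,w.R,w.K),open("w4.pkl","wb"))
for y in(.05,-.01,-.07,-.13):print(w.proj([.556,y,.078]))
E
```

```text
[ 0.55491381 -0.1273938   0.1717352 ] [ 7.07693056e-01  7.06519879e-01 -3.13282286e-06  4.46697336e-04]
[ 273.86361903 -108.10917954]
[274.03305352  17.55561702]
[274.17913374 125.89921571]
[274.30637699 220.27195725]
```

View pics/w4.png

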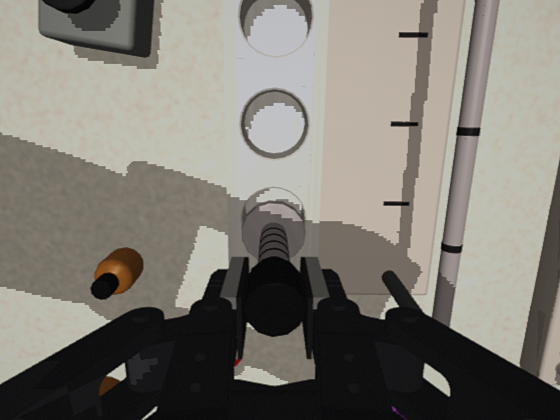

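Wrist view 3: well 2's rim is centred at about (275,123), the rim arc of well 3 peaks at about (274,188), and the held rod's foot is around (274,228).

```bash
cat >> h.py <<'E'
def load(n):
    import pickle
    v=Cam.__new__(Cam);v.o,v.R,v.K=pickle.load(open(n,"rb"));return v
E
python3 - <<'E'
from h import *
v=load("w4.pkl");im=cv2.imread("pics/w4.png")
for n,p,z in(("w2l",(241,123),.078),("w2r",(309,123),.078),("w2t",(275,89),.078),("w2b",(275,158),.078),("w3t",(274,188),.078),("footL",(242,229),.118),("footR",(306,229),.118),("foott",(274,201),.118)):print(n,v.at(*p,z).round(4))
crop(im,220,80,330,270,3.1,"c4.png")
E
```

```text
w2l [ 0.5358 -0.0683  0.078 ]
w2r [ 0.5772 -0.0683  0.078 ]
w2t [ 0.5565 -0.0486  0.078 ]
w2b [ 0.5565 -0.0895  0.078 ]
w3t [ 0.5558 -0.1086  0.078 ]
footL [ 0.5384 -0.1231  0.118 ]
footR [ 0.5732 -0.1231  0.118 ]
foott [ 0.5558 -0.1074  0.118 ]
```

View pics/c4.png

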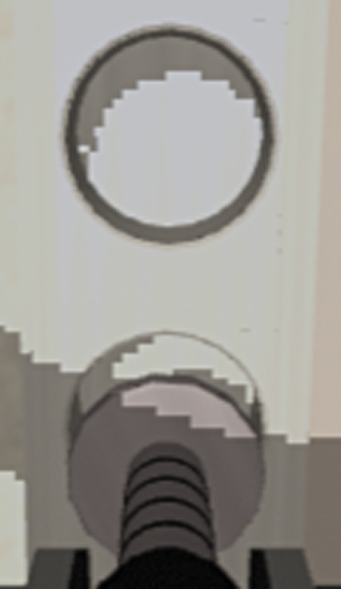

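Call:
jog_arm(
  series=[
    {"tx":-0.2,"ty":0.05,"tz":0,"rx":0,"ry":0,"rz":0,"gripper":1.5},
    {"tx":0,"ty":0,"tz":2,"rx":0,"ry":0,"rz":0,"gripper":1.5},
    {"tx":0,"ty":0,"tz":0.6,"rx":0,"ry":0,"rz":0,"gripper":1.5},
    {"tx":0,"ty":0,"tz":0.6,"rx":0,"ry":0,"rz":0,"gripper":1.5},
    {"tx":0,"ty":0,"tz":0.6,"rx":0,"ry":0,"rz":0,"gripper":1.5},
    {"tx":0,"ty":0,"tz":0,"rx":0,"ry":0,"rz":0,"gripper":1.5},
  ],
)

```text
t: 6.37
ee_pos: [0.5549, -0.1295, 0.1323]
tool_rot: [0.708, 0.706, -0.0, -0.001]
ft_force: [-0.7, 0.2, -1.7]
width: 0.0207
grasp_force: 40.1
```

Call:
jog_arm(
  series=[
    {"tx":0,"ty":0,"tz":0.4,"rx":0,"ry":0,"rz":0,"gripper":1.5},
    {"tx":0,"ty":0,"tz":0.4,"rx":0,"ry":0,"rz":0,"gripper":1.5},
    {"tx":0,"ty":0,"tz":0,"rx":0,"ry":0,"rz":0,"gripper":1.5},
  ],
)

```text
t: 6.62
ee_pos: [0.5551, -0.1292, 0.1248]
tool_rot: [0.708, 0.706, -0.0, -0.0]
ft_force: [-0.0, 0.2, -1.4]
width: 0.0205
grasp_force: 40.1
```

Call:
jog_arm(
  series=[
    {"tx":0,"ty":0,"tz":0.3,"rx":0,"ry":0,"rz":0,"gripper":1.5},
    {"tx":0,"ty":0,"tz":0.3,"rx":0,"ry":0,"rz":0,"gripper":1.5},
    {"tx":0,"ty":0,"tz":0,"rx":0,"ry":0,"rz":0,"gripper":1.5},
  ],
)

```text
t: 6.87
ee_pos: [0.5551, -0.1291, 0.1188]
tool_rot: [0.708, 0.706, -0.0, -0.0]
ft_force: [0.5, -0.8, -1.6]
width: 0.0203
grasp_force: 40.1
```

Call:
jog_arm(
  series=[
    {"tx":0,"ty":0,"tz":0.3,"rx":0,"ry":0,"rz":0,"gripper":1.5},
    {"tx":0,"ty":0,"tz":0,"rx":0,"ry":0,"rz":0,"gripper":1.5},
  ],
)

```text
t: 7.03
ee_pos: [0.5551, -0.1292, 0.1159]
tool_rot: [0.708, 0.706, -0.0, -0.0]
ft_force: [-0.0, -1.0, -1.1]
width: 0.0205
grasp_force: 40.1
```

Call:
jog_arm(
  series=[
    {"tx":0,"ty":0,"tz":0.3,"rx":0,"ry":0,"rz":0,"gripper":1.5},
    {"tx":0,"ty":0,"tz":0,"rx":0,"ry":0,"rz":0,"gripper":1.5},
  ],
)

```text
t: 7.2
ee_pos: [0.5551, -0.1292, 0.1128]
tool_rot: [0.708, 0.706, -0.0, -0.0]
ft_force: [0.2, 0.1, -1.6]
width: 0.0208
grasp_force: 40.1
```

Call:
jog_arm(
  series=[
    {"tx":0,"ty":0,"tz":0.3,"rx":0,"ry":0,"rz":0,"gripper":1.5},
    {"tx":0,"ty":0,"tz":0,"rx":0,"ry":0,"rz":0,"gripper":1.5},
  ],
)

```text
t: 7.37
ee_pos: [0.5551, -0.1292, 0.1098]
tool_rot: [0.708, 0.706, -0.0, -0.0]
ft_force: [0.2, 0.0, -2.2]
width: 0.0206
grasp_force: 40.1
```

Call:
jog_arm(
  series=[
    {"tx":0,"ty":0,"tz":0.3,"rx":0,"ry":0,"rz":0,"gripper":1.5},
    {"tx":0,"ty":0,"tz":0,"rx":0,"ry":0,"rz":0,"gripper":1.5},
  ],
)

```text
t: 7.53
ee_pos: [0.5554, -0.1293, 0.1074]
tool_rot: [0.708, 0.706, 0.0, 0.0]
ft_force: [-0.0, 0.7, -1.4]
width: 0.0207
grasp_force: 40.3
```

Well 3 bottoms at TCP about 0.107, so it is clear. On to well 2.

Call:
jog_arm(
  series=[
    {"tx":0,"ty":0,"tz":-2.4,"rx":0,"ry":0,"rz":0,"gripper":1.5},
    {"tx":0,"ty":0,"tz":-2.4,"rx":0,"ry":0,"rz":0,"gripper":1.5},
    {"tx":3,"ty":0.05,"tz":0,"rx":0,"ry":0,"rz":0,"gripper":1.5},
    {"tx":3,"ty":0.05,"tz":0,"rx":0,"ry":0,"rz":0,"gripper":1.5},
    {"tx":0,"ty":0,"tz":0,"rx":0,"ry":0,"rz":0,"gripper":1.5},
    {"tx":0,"ty":0,"tz":1.2,"rx":0,"ry":0,"rz":0,"gripper":1.5},
    {"tx":0,"ty":0,"tz":0.8,"rx":0,"ry":0,"rz":0,"gripper":1.5},
    {"tx":0,"ty":0,"tz":0.5,"rx":0,"ry":0,"rz":0,"gripper":1.5},
    {"tx":0,"ty":0,"tz":0.3,"rx":0,"ry":0,"rz":0,"gripper":1.5},
    {"tx":0,"ty":0,"tz":0,"rx":0,"ry":0,"rz":0,"gripper":1.5},
  ],
)

```text
t: 8.37
ee_pos: [0.556, -0.0698, 0.1261]
tool_rot: [0.708, 0.706, -0.001, -0.001]
ft_force: [-0.2, -0.1, -1.7]
width: 0.0208
grasp_force: 40.2
```

Call:
jog_arm(
  series=[
    {"tx":0,"ty":0,"tz":0.3,"rx":0,"ry":0,"rz":0,"gripper":1.5},
    {"tx":0,"ty":0,"tz":0,"rx":0,"ry":0,"rz":0,"gripper":1.5},
  ],
)

```text
t: 8.53
ee_pos: [0.5564, -0.0696, 0.124]
tool_rot: [0.708, 0.706, -0.0, -0.0]
ft_force: [-0.9, -0.0, -1.5]
width: 0.0207
grasp_force: 40.2
```

Call:
jog_arm(
  series=[
    {"tx":0,"ty":0,"tz":0.3,"rx":0,"ry":0,"rz":0,"gripper":1.5},
    {"tx":0,"ty":0,"tz":0,"rx":0,"ry":0,"rz":0,"gripper":1.5},
  ],
)

```text
t: 8.7
ee_pos: [0.5563, -0.0693, 0.121]
tool_rot: [0.708, 0.706, -0.0, -0.0]
ft_force: [-0.4, -0.4, -1.0]
width: 0.021
grasp_force: 40.2
```

Call:
jog_arm(
  series=[
    {"tx":0,"ty":0,"tz":0.3,"rx":0,"ry":0,"rz":0,"gripper":1.5},
    {"tx":0,"ty":0,"tz":0,"rx":0,"ry":0,"rz":0,"gripper":1.5},
    {"tx":0,"ty":0,"tz":0,"rx":0,"ry":0,"rz":0,"gripper":1.5},
  ],
)

```text
t: 8.95
ee_pos: [0.5563, -0.0692, 0.1182]
tool_rot: [0.708, 0.706, -0.0, -0.0]
ft_force: [-0.4, -0.8, -0.4]
width: 0.0206
grasp_force: 40.2
```

Call:
jog_arm(
  series=[
    {"tx":0,"ty":0,"tz":0.3,"rx":0,"ry":0,"rz":0,"gripper":1.5},
    {"tx":0,"ty":0,"tz":0,"rx":0,"ry":0,"rz":0,"gripper":1.5},
    {"tx":0,"ty":0,"tz":0,"rx":0,"ry":0,"rz":0,"gripper":1.5},
  ],
)

```text
t: 9.2
ee_pos: [0.5563, -0.0692, 0.1151]
tool_rot: [0.708, 0.706, -0.0, -0.0]
ft_force: [0.4, 0.5, -1.5]
width: 0.0203
grasp_force: 40.2
```

Well 2 is clear. On to well 1.

Call:
jog_arm(
  series=[
    {"tx":0,"ty":0,"tz":-2,"rx":0,"ry":0,"rz":0,"gripper":1.5},
    {"tx":0,"ty":0,"tz":-2,"rx":0,"ry":0,"rz":0,"gripper":1.5},
    {"tx":3,"ty":0.05,"tz":0,"rx":0,"ry":0,"rz":0,"gripper":1.5},
    {"tx":3,"ty":0.05,"tz":0,"rx":0,"ry":0,"rz":0,"gripper":1.5},
    {"tx":0,"ty":0,"tz":0,"rx":0,"ry":0,"rz":0,"gripper":1.5},
    {"tx":0,"ty":0,"tz":1.2,"rx":0,"ry":0,"rz":0,"gripper":1.5},
    {"tx":0,"ty":0,"tz":0.8,"rx":0,"ry":0,"rz":0,"gripper":1.5},
    {"tx":0,"ty":0,"tz":0.5,"rx":0,"ry":0,"rz":0,"gripper":1.5},
    {"tx":0,"ty":0,"tz":0.3,"rx":0,"ry":0,"rz":0,"gripper":1.5},
    {"tx":0,"ty":0,"tz":0,"rx":0,"ry":0,"rz":0,"gripper":1.5},
  ],
)

```text
t: 10.03
ee_pos: [0.5572, -0.0098, 0.1261]
tool_rot: [0.708, 0.706, -0.001, -0.001]
ft_force: [-0.5, 0.4, -1.3]
width: 0.0207
grasp_force: 40.2
```

Call:
jog_arm(
  series=[
    {"tx":0,"ty":0,"tz":0.3,"rx":0,"ry":0,"rz":0,"gripper":1.5},
    {"tx":0,"ty":0,"tz":0,"rx":0,"ry":0,"rz":0,"gripper":1.5},
  ],
)

```text
t: 10.2
ee_pos: [0.5575, -0.0096, 0.124]
tool_rot: [0.708, 0.706, -0.0, -0.0]
ft_force: [0.8, -0.8, -2.1]
width: 0.0207
grasp_force: 40.2
```

Call:
jog_arm(
  series=[
    {"tx":0,"ty":0,"tz":0.3,"rx":0,"ry":0,"rz":0,"gripper":1.5},
    {"tx":0,"ty":0,"tz":0,"rx":0,"ry":0,"rz":0,"gripper":1.5},
  ],
)

```text
t: 10.37
ee_pos: [0.5575, -0.0093, 0.121]
tool_rot: [0.708, 0.706, -0.0, -0.0]
ft_force: [-0.5, 0.5, -1.3]
width: 0.0206
grasp_force: 40.2
```

Call:
jog_arm(
  series=[
    {"tx":0,"ty":0,"tz":0.3,"rx":0,"ry":0,"rz":0,"gripper":1.5},
    {"tx":0,"ty":0,"tz":0,"rx":0,"ry":0,"rz":0,"gripper":1.5},
    {"tx":0,"ty":0,"tz":0,"rx":0,"ry":0,"rz":0,"gripper":1.5},
  ],
)

```text
t: 10.62
ee_pos: [0.5575, -0.0092, 0.1182]
tool_rot: [0.708, 0.706, -0.0, -0.0]
ft_force: [1.0, 0.4, -1.0]
width: 0.0204
grasp_force: 40.2
```

Call:
jog_arm(
  series=[
    {"tx":0,"ty":0,"tz":0.3,"rx":0,"ry":0,"rz":0,"gripper":1.5},
    {"tx":0,"ty":0,"tz":0,"rx":0,"ry":0,"rz":0,"gripper":1.5},
    {"tx":0,"ty":0,"tz":0,"rx":0,"ry":0,"rz":0,"gripper":1.5},
  ],
)

```text
t: 10.87
ee_pos: [0.5575, -0.0092, 0.1151]
tool_rot: [0.708, 0.706, -0.0, -0.0]
ft_force: [0.6, 0.2, -1.1]
width: 0.0207
grasp_force: 40.2
```

Well 1 is clear too. On to well 0, where contact is due at 0.119–0.125.

Call:
jog_arm(
  series=[
    {"tx":0,"ty":0,"tz":-2,"rx":0,"ry":0,"rz":0,"gripper":1.5},
    {"tx":0,"ty":0,"tz":-2,"rx":0,"ry":0,"rz":0,"gripper":1.5},
    {"tx":3,"ty":0.05,"tz":0,"rx":0,"ry":0,"rz":0,"gripper":1.5},
    {"tx":3,"ty":0.0,"tz":0,"rx":0,"ry":0,"rz":0,"gripper":1.5},
    {"tx":0,"ty":0,"tz":0,"rx":0,"ry":0,"rz":0,"gripper":1.5},
    {"tx":0,"ty":0,"tz":1.2,"rx":0,"ry":0,"rz":0,"gripper":1.5},
    {"tx":0,"ty":0,"tz":0.8,"rx":0,"ry":0,"rz":0,"gripper":1.5},
    {"tx":0,"ty":0,"tz":0.5,"rx":0,"ry":0,"rz":0,"gripper":1.5},
    {"tx":0,"ty":0,"tz":0.3,"rx":0,"ry":0,"rz":0,"gripper":1.5},
    {"tx":0,"ty":0,"tz":0,"rx":0,"ry":0,"rz":0,"gripper":1.5},
  ],
)

```text
t: 11.7
ee_pos: [0.5578, 0.0501, 0.1261]
tool_rot: [0.708, 0.706, -0.001, -0.001]
ft_force: [-0.3, -0.9, -1.5]
width: 0.0208
grasp_force: 40.2
```

Call:
jog_arm(
  series=[
    {"tx":0,"ty":0,"tz":0.3,"rx":0,"ry":0,"rz":0,"gripper":1.5},
    {"tx":0,"ty":0,"tz":0,"rx":0,"ry":0,"rz":0,"gripper":1.5},
  ],
)

```text
t: 11.87
ee_pos: [0.5582, 0.0505, 0.124]
tool_rot: [0.708, 0.706, -0.0, -0.0]
ft_force: [-0.3, 0.3, -1.7]
width: 0.0208
grasp_force: 40.2
```

Call:
jog_arm(
  series=[
    {"tx":0,"ty":0,"tz":0.2,"rx":0,"ry":0,"rz":0,"gripper":1.5},
    {"tx":0,"ty":0,"tz":0,"rx":0,"ry":0,"rz":0,"gripper":1.5},
  ],
)

```text
t: 12.03
ee_pos: [0.5582, 0.0506, 0.1222]
tool_rot: [0.708, 0.706, -0.0, 0.0]
ft_force: [-0.7, -1.1, -0.7]
width: 0.0209
grasp_force: 40.2
```

Call:
jog_arm(
  series=[
    {"tx":0,"ty":0,"tz":0.2,"rx":0,"ry":0,"rz":0,"gripper":1.5},
    {"tx":0,"ty":0,"tz":0,"rx":0,"ry":0,"rz":0,"gripper":1.5},
  ],
)

```text
t: 12.2
ee_pos: [0.5581, 0.0508, 0.1201]
tool_rot: [0.708, 0.706, -0.0, -0.0]
ft_force: [0.1, 0.4, -1.0]
width: 0.0205
grasp_force: 40.2
```

Call:
jog_arm(
  series=[
    {"tx":0,"ty":0,"tz":0.1,"rx":0,"ry":0,"rz":0,"gripper":1.5},
    {"tx":0,"ty":0,"tz":0,"rx":0,"ry":0,"rz":0,"gripper":1.5},
    {"tx":0,"ty":0,"tz":0,"rx":0,"ry":0,"rz":0,"gripper":1.5},
  ],
)

```text
t: 12.45
ee_pos: [0.5582, 0.0508, 0.1194]
tool_rot: [0.708, 0.706, -0.0, 0.0]
ft_force: [-0.9, 1.0, -0.0]
width: 0.0206
grasp_force: 40.3
```

Call:
jog_arm(
  series=[
    {"tx":0,"ty":0,"tz":0.1,"rx":0,"ry":0,"rz":0,"gripper":1.5},
    {"tx":0,"ty":0,"tz":0,"rx":0,"ry":0,"rz":0,"gripper":1.5},
    {"tx":0,"ty":0,"tz":0,"rx":0,"ry":0,"rz":0,"gripper":1.5},
  ],
)

```text
t: 12.7
ee_pos: [0.5585, 0.0508, 0.1193]
tool_rot: [0.708, 0.706, 0.0, 0.0]
ft_force: [-3.4, -0.0, 11.8]
width: 0.0207
grasp_force: 41.5
```

Contact at 0.1193, 12 mm higher than in well 3, so well 0 holds the spacer. Releasing the rod here and moving off towards the tag.

Call:
jog_arm(
  series=[
    {"tx":0,"ty":0,"tz":-0.1,"rx":0,"ry":0,"rz":0,"gripper":1.5},
    {"tx":0,"ty":0,"tz":0,"rx":0,"ry":0,"rz":0,"gripper":5},
    {"tx":0,"ty":0,"tz":0,"rx":0,"ry":0,"rz":0,"gripper":5},
    {"tx":0,"ty":0,"tz":0,"rx":0,"ry":0,"rz":0,"gripper":5},
    {"tx":0,"ty":0,"tz":0,"rx":0,"ry":0,"rz":0,"gripper":5},
    {"tx":0,"ty":0,"tz":-2.5,"rx":0,"ry":0,"rz":0,"gripper":5},
    {"tx":0,"ty":0,"tz":-3,"rx":0,"ry":0,"rz":0,"gripper":5},
    {"tx":0,"ty":0,"tz":-3,"rx":0,"ry":0,"rz":0,"gripper":5},
    {"tx":0,"ty":0,"tz":-3,"rx":0,"ry":0,"rz":0,"gripper":5},
    {"tx":0,"ty":0,"tz":0,"rx":0,"ry":0,"rz":0,"gripper":5},
  ],
)

```text
t: 13.53
ee_pos: [0.5597, 0.0507, 0.2403]
tool_rot: [0.708, 0.706, 0.003, 0.003]
ft_force: [0.4, 0.3, 0.9]
width: 0.0501
grasp_force: 0.0
```

Call:
jog_arm(
  series=[
    {"tx":0,"ty":0,"tz":0,"rx":0,"ry":0,"rz":0,"gripper":5},
    {"tx":0,"ty":0,"tz":0,"rx":0,"ry":0,"rz":0,"gripper":5},
    {"tx":3.5,"ty":-0.8,"tz":0,"rx":0,"ry":0,"rz":0,"gripper":6},
    {"tx":3.5,"ty":-0.8,"tz":0,"rx":0,"ry":0,"rz":0,"gripper":6},
    {"tx":3.5,"ty":-0.8,"tz":0,"rx":0,"ry":0,"rz":0,"gripper":6},
    {"tx":3.5,"ty":-0.8,"tz":0,"rx":0,"ry":0,"rz":0,"gripper":6},
    {"tx":3.5,"ty":-0.8,"tz":0,"rx":0,"ry":0,"rz":0,"gripper":6},
    {"tx":3.5,"ty":-0.8,"tz":0,"rx":0,"ry":0,"rz":0,"gripper":6},
    {"tx":3.5,"ty":-0.8,"tz":0,"rx":0,"ry":0,"rz":0,"gripper":6},
    {"tx":3.0,"ty":-0.8,"tz":0,"rx":0,"ry":0,"rz":0,"gripper":6},
  ],
)

```text
t: 14.37
ee_pos: [0.4936, 0.3279, 0.2326]
tool_rot: [0.708, 0.706, -0.001, -0.0]
ft_force: [-0.0, 0.8, -0.5]
width: 0.0596
grasp_force: 0.0
```

Call:
jog_arm(
  series=[
    {"tx":0,"ty":0,"tz":0,"rx":0,"ry":0,"rz":0,"gripper":6},
    {"tx":0,"ty":0,"tz":0,"rx":0,"ry":0,"rz":0,"gripper":6},
  ],
)

```text
t: 14.53
ee_pos: [0.4938, 0.3271, 0.2325]
tool_rot: [0.707, 0.707, -0.001, -0.0]
ft_force: [0.7, -0.4, 0.4]
width: 0.0602
grasp_force: 0.0
```

```bash
python3 - <<'E'
from h import *
import pickle
w=Cam("wrist");cv2.imwrite("pics/w5.png",w.img);print(w.st["ee_pos"],w.proj([.487,.392,.1]))
pickle.dump((w.o,w.R,w.K),open("w5.pkl","wb"))
s=Cam("scene");cv2.imwrite("pics/s5.png",s.img);t=Cam("top");cv2.imwrite("pics/t5.png",t.img)
pickle.dump((s.o,s.R,s.K),open("s.pkl","wb"));pickle.dump((t.o,t.R,t.K),open("t.pkl","wb"))
a=w.img;b=cv2.resize(s.img[150:310,110:430],(560,280),interpolation=cv2.INTER_CUBIC)
E
```

```text
[0.49383616 0.32705493 0.23250578] [263.61859858 112.38252777]
```

View pics/w5.png

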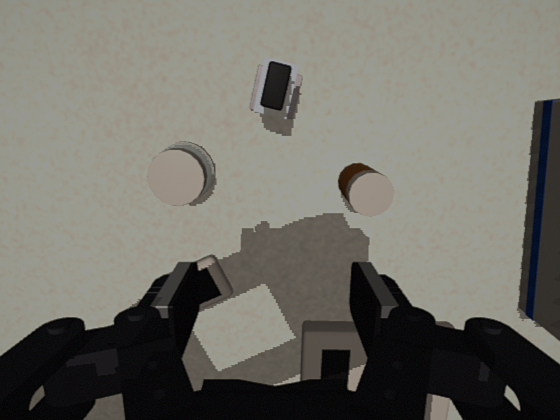

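Wrist view: tag tab at (276,86), jar (177,177), vial cap (371,193), meter and block below.

```bash
python3 - <<'E'
from h import *
v=load("w5.pkl");im=cv2.imread("pics/w5.png");g=im.max(2)
m=np.zeros(g.shape,np.uint8);m[45:125,240:310]=(g[45:125,240:310]<55)*255
n,l,s,c=cv2.connectedComponentsWithStats(m);print(s[1:].tolist())
i=1+np.argmax(s[1:,4]);cn=cv2.findContours((l==i).astype(np.uint8),0,2)[0][0]
r=cv2.minAreaRect(cn);print(r)
P=np.array([v.at(*p,.108) for p in cv2.boxPoints(r)]);print(P.round(4),P.mean(0).round(4))
e=[P[1]-P[0],P[2]-P[1]];L=max(e,key=np.linalg.norm);print([np.linalg.norm(x) for x in e],np.degrees(np.arctan2(-L[0],L[1])))
# vial cap
m=np.zeros(g.shape,np.uint8);m[165:225,335:405]=(im[165:225,335:405].min(2)>90)*255
h=im[193,371];print(h,im[150,400])
E
```

```text
[[261, 62, 30, 49, 1029]]
((275.4114685058594, 85.62622833251953), (22.961191177368164, 45.807861328125), 13.240520477294922)
[[0.4841 0.3967 0.108 ]
 [0.4913 0.425  0.108 ]
 [0.5061 0.4218 0.108 ]
 [0.4993 0.3933 0.108 ]] [0.4952 0.4092 0.108 ]
[np.float64(0.029202805058853365), np.float64(0.015136305333350574)] -14.286635451281148
[132 144 154] [146 156 155]
```

Call:
jog_arm(
  series=[
    {"tx":4.1,"ty":0.1,"tz":0,"rx":0,"ry":0,"rz":0,"gripper":6},
    {"tx":4.05,"ty":0,"tz":0,"rx":0,"ry":0,"rz":0,"gripper":6},
    {"tx":0,"ty":0,"tz":0,"rx":0,"ry":0,"rz":7,"gripper":6},
    {"tx":0,"ty":0,"tz":2,"rx":0,"ry":0,"rz":7,"gripper":6},
    {"tx":0,"ty":0,"tz":3.5,"rx":0,"ry":0,"rz":0,"gripper":6},
    {"tx":0,"ty":0,"tz":3.5,"rx":0,"ry":0,"rz":0,"gripper":6},
    {"tx":0,"ty":0,"tz":0,"rx":0,"ry":0,"rz":0,"gripper":6},
    {"tx":0,"ty":0,"tz":0,"rx":0,"ry":0,"rz":0,"gripper":6},
  ],
)

```text
t: 15.35
ee_pos: [0.496, 0.4061, 0.1435]
tool_rot: [0.789, 0.614, -0.002, -0.0]
ft_force: [0.2, -0.4, 1.9]
width: 0.0602
grasp_force: 0.0
```

```bash
python3 - <<'E'
from h import *
import pickle
w=Cam("wrist");cv2.imwrite("pics/w6.png",w.img);print(w.st["ee_pos"],w.st["tool_rot"],w.proj([.495,.4085,.108]))
pickle.dump((w.o,w.R,w.K),open("w6.pkl","wb"))
E
```

```text
[0.49596672 0.40612205 0.14352147] [ 7.89095732e-01  6.14268211e-01 -1.57633465e-03 -8.29004167e-05] [269.69538232 244.68023541]
```

View pics/w6.png

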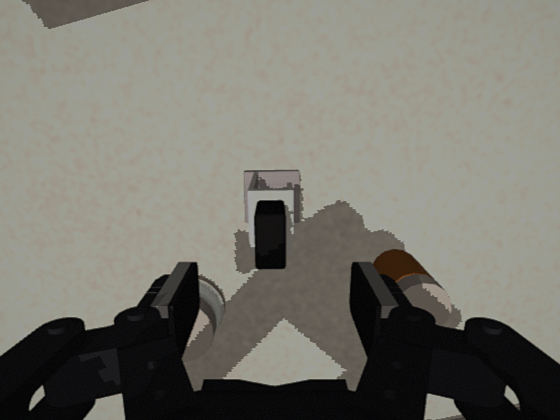

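The tab is aligned and centred at (270,240), with jar and vial well to the sides. Descending and gripping.

Call:
jog_arm(
  series=[
    {"tx":0.35,"ty":0,"tz":2,"rx":0,"ry":0,"rz":0,"gripper":6},
    {"tx":0,"ty":0,"tz":2.5,"rx":0,"ry":0,"rz":0,"gripper":6},
    {"tx":0,"ty":0,"tz":2,"rx":0,"ry":0,"rz":0,"gripper":6},
    {"tx":0,"ty":0,"tz":0,"rx":0,"ry":0,"rz":0,"gripper":1},
    {"tx":0,"ty":0,"tz":0,"rx":0,"ry":0,"rz":0,"gripper":1},
    {"tx":0,"ty":0,"tz":0,"rx":0,"ry":0,"rz":0,"gripper":1},
    {"tx":0,"ty":0,"tz":0,"rx":0,"ry":0,"rz":0,"gripper":1},
    {"tx":0,"ty":0,"tz":0,"rx":0,"ry":0,"rz":0,"gripper":1},
    {"tx":0,"ty":0,"tz":0,"rx":0,"ry":0,"rz":0,"gripper":1},
  ],
  newtons=50,
)

```text
t: 16.15
ee_pos: [0.4978, 0.4114, 0.0819]
tool_rot: [0.789, 0.615, 0.002, 0.0]
ft_force: [-1.9, 0.1, 8.9]
width: 0.0153
grasp_force: 53.8
```

Call:
jog_arm(
  series=[
    {"tx":0,"ty":0,"tz":0,"rx":0,"ry":0,"rz":0,"gripper":1},
  ],
)

```text
t: 16.23
ee_pos: [0.4978, 0.4114, 0.0819]
tool_rot: [0.789, 0.615, 0.002, 0.0]
ft_force: [-1.2, 0.0, 10.0]
width: 0.015
grasp_force: 53.8
```

Call:
jog_arm(
  series=[
    {"tx":0,"ty":0,"tz":-3.6,"rx":0,"ry":0,"rz":0,"gripper":1},
    {"tx":0,"ty":0,"tz":-3.6,"rx":0,"ry":0,"rz":-6.65,"gripper":1},
    {"tx":0,"ty":0,"tz":-3.6,"rx":0,"ry":0,"rz":-6.65,"gripper":1},
    {"tx":0,"ty":0,"tz":0,"rx":0,"ry":0,"rz":0,"gripper":1},
  ],
)

```text
t: 16.57
ee_pos: [0.4988, 0.4121, 0.1966]
tool_rot: [0.709, 0.705, 0.006, 0.001]
ft_force: [1.0, 0.8, 0.5]
width: 0.0152
grasp_force: 52.5
```

Call:
jog_arm(
  series=[
    {"tx":-3.6,"ty":1.15,"tz":0,"rx":0,"ry":0,"rz":0,"gripper":1},
    {"tx":-3.6,"ty":1.15,"tz":0,"rx":0,"ry":0,"rz":0,"gripper":1},
    {"tx":-3.6,"ty":1.15,"tz":0,"rx":0,"ry":0,"rz":0,"gripper":1},
    {"tx":-3.6,"ty":1.15,"tz":0,"rx":0,"ry":0,"rz":0,"gripper":1},
    {"tx":-3.6,"ty":1.15,"tz":0,"rx":0,"ry":0,"rz":0,"gripper":1},
    {"tx":-3.6,"ty":1.15,"tz":0,"rx":0,"ry":0,"rz":0,"gripper":1},
    {"tx":-3.6,"ty":1.15,"tz":0,"rx":0,"ry":0,"rz":0,"gripper":1},
    {"tx":-3.6,"ty":1.15,"tz":0,"rx":0,"ry":0,"rz":0,"gripper":1},
    {"tx":0,"ty":0,"tz":0,"rx":0,"ry":0,"rz":0,"gripper":1},
    {"tx":0,"ty":0,"tz":0,"rx":0,"ry":0,"rz":0,"gripper":1},
  ],
)

```text
t: 17.4
ee_pos: [0.5853, 0.1197, 0.1883]
tool_rot: [0.713, 0.701, 0.0, 0.0]
ft_force: [-0.7, 1.4, -0.9]
width: 0.0151
grasp_force: 52.4
```

```bash
python3 - <<'E'
from h import *
import pickle
t=load("t.pkl");v=load("w4.pkl")
print("top rail",t.at(265.4,166.4,.125).round(4)," w4 marks2,3",v.at(468,131,.125).round(4),v.at(452,248,.125).round(4))
w=Cam("wrist");cv2.imwrite("pics/w7.png",w.img);print(w.st["ee_pos"],w.st["tool_rot"],w.st["width"])
pickle.dump((w.o,w.R,w.K),open("w7.pkl","wb"))
print(w.proj([.653,.1147,.125]),w.proj([.6525,.0497,.125]),w.proj([.6537,.152,.125]))
E
```

```text
top rail [0.6526 0.0449 0.125 ]  w4 marks2,3 [ 0.651  -0.0706  0.125 ] [ 0.6506 -0.1316  0.125 ]
[0.58533876 0.11966708 0.18827299] [7.13470557e-01 7.00684892e-01 4.74465278e-04 4.71543608e-04] 0.015086921444282355
[390.20310501 237.31457289] [382.76959384 336.55683375] [395.77750077 172.93601257]
```

View pics/w7.png

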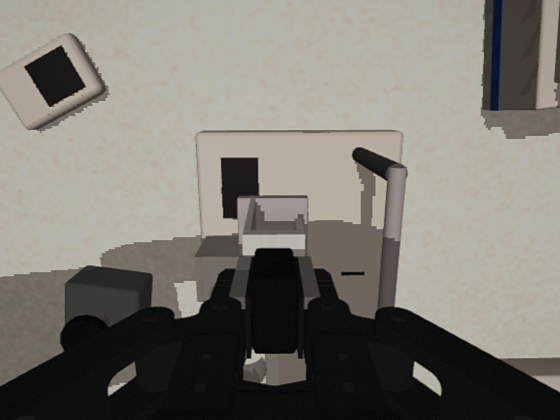

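The rail's left end at (396,172) and the predicted rail line at (391,237) match. I'll lower to hooking height, move over the rail, then down.

Call:
jog_arm(
  series=[
    {"tx":0,"ty":0,"tz":2.35,"rx":0,"ry":0,"rz":0,"gripper":1},
    {"tx":0,"ty":0,"tz":0,"rx":0,"ry":0,"rz":0,"gripper":1},
    {"tx":0,"ty":0,"tz":0,"rx":0,"ry":0,"rz":0,"gripper":1},
  ],
)

```text
t: 17.7
ee_pos: [0.5839, 0.1225, 0.1635]
tool_rot: [0.712, 0.702, -0.001, -0.001]
ft_force: [0.7, 0.1, -0.8]
width: 0.0153
grasp_force: 52.4
```

Call:
jog_arm(
  series=[
    {"tx":0,"ty":1.7,"tz":0,"rx":0,"ry":0,"rz":0,"gripper":1},
    {"tx":0,"ty":1.7,"tz":0,"rx":0,"ry":0,"rz":0,"gripper":1},
    {"tx":0,"ty":1.7,"tz":0,"rx":0,"ry":0,"rz":0,"gripper":1},
    {"tx":0,"ty":1.7,"tz":0,"rx":0,"ry":0,"rz":0,"gripper":1},
    {"tx":0,"ty":0,"tz":0,"rx":0,"ry":0,"rz":0,"gripper":1},
    {"tx":0,"ty":0,"tz":0,"rx":0,"ry":0,"rz":0,"gripper":1},
  ],
)

```text
t: 18.2
ee_pos: [0.653, 0.1212, 0.1645]
tool_rot: [0.712, 0.702, 0.0, 0.0]
ft_force: [0.1, 0.4, -1.7]
width: 0.0152
grasp_force: 52.4
```

Call:
jog_arm(
  series=[
    {"tx":-0.4,"ty":0,"tz":0,"rx":0,"ry":0,"rz":0,"gripper":1},
    {"tx":0,"ty":0,"tz":1,"rx":0,"ry":0,"rz":0,"gripper":1},
    {"tx":0,"ty":0,"tz":0.7,"rx":0,"ry":0,"rz":0,"gripper":1},
    {"tx":0,"ty":0,"tz":0.2,"rx":0,"ry":0,"rz":0,"gripper":1},
    {"tx":0,"ty":0,"tz":0,"rx":0,"ry":0,"rz":0,"gripper":1},
  ],
)

```text
t: 18.62
ee_pos: [0.6519, 0.1165, 0.1437]
tool_rot: [0.712, 0.702, -0.001, -0.001]
ft_force: [-0.9, 0.7, -0.6]
width: 0.015
grasp_force: 52.4
```

Call:
jog_arm(
  series=[
    {"tx":0,"ty":0,"tz":0.15,"rx":0,"ry":0,"rz":0,"gripper":1},
    {"tx":0,"ty":0,"tz":0,"rx":0,"ry":0,"rz":0,"gripper":1},
  ],
)

```text
t: 18.78
ee_pos: [0.6526, 0.1166, 0.1433]
tool_rot: [0.712, 0.702, -0.0, 0.0]
ft_force: [0.4, -0.7, -1.8]
width: 0.0149
grasp_force: 52.4
```

Call:
jog_arm(
  series=[
    {"tx":0,"ty":0,"tz":0.15,"rx":0,"ry":0,"rz":0,"gripper":1},
    {"tx":0,"ty":0,"tz":0,"rx":0,"ry":0,"rz":0,"gripper":1},
  ],
)

```text
t: 18.95
ee_pos: [0.6527, 0.1165, 0.1418]
tool_rot: [0.712, 0.702, 0.0, 0.0]
ft_force: [0.9, -0.2, -1.1]
width: 0.0149
grasp_force: 52.6
```

Call:
jog_arm(
  series=[
    {"tx":0,"ty":0,"tz":0.1,"rx":0,"ry":0,"rz":0,"gripper":1},
    {"tx":0,"ty":0,"tz":0,"rx":0,"ry":0,"rz":0,"gripper":1},
    {"tx":0,"ty":0,"tz":0,"rx":0,"ry":0,"rz":0,"gripper":1},
  ],
)

```text
t: 19.2
ee_pos: [0.6527, 0.1166, 0.1417]
tool_rot: [0.712, 0.702, 0.0, 0.0]
ft_force: [-2.6, -0.4, 6.1]
width: 0.0151
grasp_force: 53.6
```

Call:
jog_arm(
  series=[
    {"tx":-1,"ty":0,"tz":0,"rx":0,"ry":0,"rz":0,"gripper":1},
    {"tx":-1,"ty":0,"tz":0,"rx":0,"ry":0,"rz":0,"gripper":1},
    {"tx":0,"ty":0,"tz":0,"rx":0,"ry":0,"rz":0,"gripper":1},
  ],
)

```text
t: 19.45
ee_pos: [0.6527, 0.0954, 0.1417]
tool_rot: [0.712, 0.702, 0.0, 0.001]
ft_force: [-0.1, -4.4, 4.1]
width: 0.0154
grasp_force: 53.2
```

Seated on the rail. Sliding on to the mark.

Call:
jog_arm(
  series=[
    {"tx":-1,"ty":0,"tz":0,"rx":0,"ry":0,"rz":0,"gripper":1},
    {"tx":-1,"ty":0,"tz":0,"rx":0,"ry":0,"rz":0,"gripper":1},
    {"tx":-1,"ty":0,"tz":0,"rx":0,"ry":0,"rz":0,"gripper":1},
    {"tx":-1,"ty":0,"tz":0,"rx":0,"ry":0,"rz":0,"gripper":1},
    {"tx":-0.6,"ty":0,"tz":0,"rx":0,"ry":0,"rz":0,"gripper":1},
    {"tx":0,"ty":0,"tz":0,"rx":0,"ry":0,"rz":0,"gripper":1},
    {"tx":0,"ty":0,"tz":0,"rx":0,"ry":0,"rz":0,"gripper":1},
  ],
)

```text
t: 20.03
ee_pos: [0.6521, 0.0494, 0.1417]
tool_rot: [0.712, 0.702, 0.0, 0.001]
ft_force: [-0.6, -4.6, 5.5]
width: 0.0149
grasp_force: 53.3
```

```bash
python3 - <<'E'
from h import *
s=Cam("scene");t=Cam("top");print(s.st["ee_pos"])
a=cv2.resize(s.img[170:280,200:380],None,fx=4.4,fy=4.4,interpolation=cv2.INTER_CUBIC)
cv2.imwrite("pics/s7.png",a)
for p in([.6525,.0497,.125],[.6525,.0497,.13],[.5575,.0508,.078],[.5575,.0508,.146]):print((s.proj(p)-[200,170])*4.4)
E
```

```text
[0.65207336 0.04943729 0.14169495]
[560.34504602 279.79898405]
[561.02946246 273.34476305]
[482.9013862  225.68070345]
[488.051031  140.0271188]
```

View pics/s7.png

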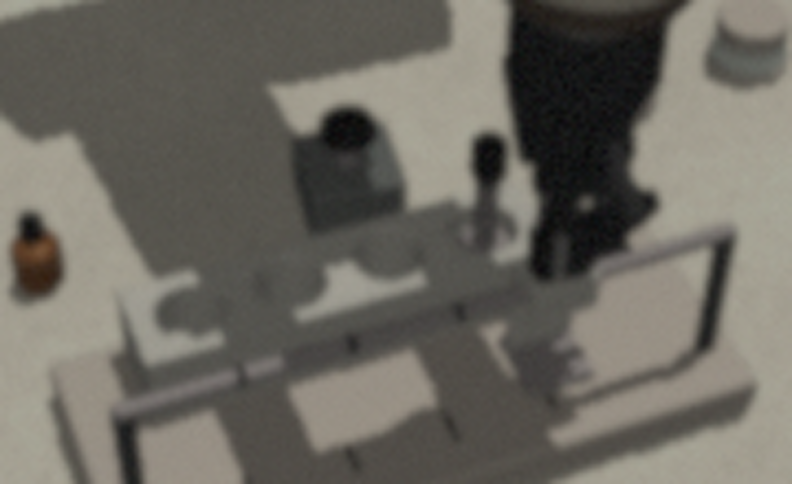

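Tag under the gripper sits where the fourth mark is expected (others at px 240, 352, 460; tag about 557), and the rod stands in well 0. Letting go and going to the left vial.

Call:
jog_arm(
  series=[
    {"tx":0,"ty":0,"tz":-0.1,"rx":0,"ry":0,"rz":0,"gripper":1},
    {"tx":0,"ty":0,"tz":0,"rx":0,"ry":0,"rz":0,"gripper":4},
    {"tx":0,"ty":0,"tz":0,"rx":0,"ry":0,"rz":0,"gripper":4},
    {"tx":0,"ty":0,"tz":0,"rx":0,"ry":0,"rz":0,"gripper":4},
    {"tx":0,"ty":0,"tz":0,"rx":0,"ry":0,"rz":0,"gripper":4},
    {"tx":0,"ty":0,"tz":-1.5,"rx":0,"ry":0,"rz":0,"gripper":4},
    {"tx":0,"ty":0,"tz":-3,"rx":0,"ry":0,"rz":0,"gripper":4},
    {"tx":0,"ty":0,"tz":-3,"rx":0,"ry":0,"rz":1,"gripper":4},
    {"tx":0,"ty":0,"tz":-2,"rx":0,"ry":0,"rz":-1.8,"gripper":4},
  ],
)

```text
t: 20.88
ee_pos: [0.6519, 0.0506, 0.2396]
tool_rot: [0.708, 0.706, 0.001, 0.001]
ft_force: [0.3, -0.4, 0.6]
width: 0.0404
grasp_force: 0.0
```

Call:
jog_arm(
  series=[
    {"tx":3.3,"ty":-1.3,"tz":0,"rx":0,"ry":0,"rz":0,"gripper":6},
    {"tx":3.3,"ty":-1.3,"tz":0,"rx":0,"ry":0,"rz":0,"gripper":6},
    {"tx":3.3,"ty":-1.3,"tz":0,"rx":0,"ry":0,"rz":0,"gripper":6},
    {"tx":3.3,"ty":-1.3,"tz":0,"rx":0,"ry":0,"rz":0,"gripper":6},
    {"tx":3.3,"ty":-1.3,"tz":0,"rx":0,"ry":0,"rz":0,"gripper":6},
    {"tx":3.3,"ty":-1.3,"tz":0,"rx":0,"ry":0,"rz":0,"gripper":6},
    {"tx":0,"ty":0,"tz":0,"rx":0,"ry":0,"rz":0,"gripper":6},
    {"tx":0,"ty":0,"tz":0,"rx":0,"ry":0,"rz":0,"gripper":6},
  ],
)

```text
t: 21.55
ee_pos: [0.573, 0.2503, 0.2368]
tool_rot: [0.706, 0.708, -0.0, -0.0]
ft_force: [0.5, -1.8, 0.1]
width: 0.0598
grasp_force: 0.0
```

```bash
cat >> h.py <<'E'
def vial(w,guess,zt=.064,win=45):
    """cap: bright blob near where the guess projects; returns top centre on plane zt"""
    u,v=w.proj([*guess,zt]); hsv=cv2.cvtColor(w.img,cv2.COLOR_BGR2HSV)
    # amber body -> centre of search; cap -> circle
    x0,y0=int(max(u-win*2,0)),int(max(v-win*2,0)); sub=w.img[y0:y0+4*win,x0:x0+4*win]
    am=cv2.inRange(cv2.cvtColor(sub,cv2.COLOR_BGR2HSV),(2,110,25),(20,255,200))
    n,l,s,c=cv2.connectedComponentsWithStats(am); out=[]
    for i in range(1,n):
        if s[i,4]>100: out.append((c[i]+[x0,y0],s[i,4]))
    g=cv2.medianBlur(cv2.cvtColor(sub,cv2.COLOR_BGR2GRAY),5)
    r=19/1000*w.K[0,0]/(w.o[2]-zt)
    ci=cv2.HoughCircles(g,cv2.HOUGH_GRADIENT,1.5,20,param1=60,param2=18,minRadius=int(r*.85),maxRadius=int(r*1.2))
    C=[] if ci is None else [(q[0]+x0,q[1]+y0,q[2]) for q in ci[0][:4]]
    return (u,v),r,out,[(np.round(q,1),w.at(q[0],q[1],zt).round(4)) for q in C]
E
python3 - <<'E'
from h import *
t=load("w5.pkl");print("w5 est",t.at(371,193,.064))
w=Cam("wrist");cv2.imwrite("pics/w8.png",w.img);print(w.st["ee_pos"],w.st["tool_rot"])
for k in vial(w,t.at(371,193,.064)[:2]):print(k)
E
```

```text
w5 est [0.57578091 0.32620451 0.064     ]
[0.57295436 0.25026891 0.23681477] [ 7.06248346e-01  7.07964175e-01 -2.02680959e-05 -1.16318074e-05]
(np.float64(276.80615504882724), np.float64(97.95865733589673))
22.7705401946975
[]
[(array([282.8, 117.2,  19.8], dtype=float32), array([0.5807, 0.3113, 0.064 ]))]
```

```bash
cat >> h.py <<'E'
def blobs(im,thr=16,box=None,amin=150):
    d=cv2.GaussianBlur(im,(5,5),0).astype(int); m=((d[:,:,2]-d[:,:,0])>thr).astype(np.uint8)
    m=cv2.morphologyEx(m,cv2.MORPH_OPEN,np.ones((3,3)))
    if box: k=np.zeros_like(m);k[box[1]:box[3],box[0]:box[2]]=1;m*=k
    n,l,s,c=cv2.connectedComponentsWithStats(m)
    return [(s[i].tolist(),c[i].round(1).tolist(),im[l==i].mean(0).round().tolist()) for i in range(1,n) if s[i,4]>amin]
E
python3 - <<'E'
from h import *
for f in("w5","w8"):
    im=cv2.imread(f"pics/{f}.png")
    print(f);[print(b) for b in blobs(im,box=(120,30,480,260))]
    for r in(165,180,195,210) if f=="w5" else (85,100,115,130):print(r,[ (im[r,c,2]-int(im[r,c,0]),int(im[r,c].mean())) for c in (range(330,405,6) if f=="w5" else range(240,320,6))])
t=cv2.imread("pics/top0.png");t2=Cam("top").img;tc=load("t.pkl")
for q in(t,t2):[print(b,tc.at(*b[1],.05).round(3)) for b in blobs(q,thr=10,amin=25,box=(135,170,440,280))]
E
```

```text
w5
([120, 77, 22, 23, 193], [130.8, 88.8], [135.0, 147.0, 153.0])
([138, 79, 32, 31, 347], [154.4, 96.7], [136.0, 148.0, 154.0])
([215, 108, 22, 29, 234], [227.1, 123.1], [136.0, 149.0, 155.0])
([146, 150, 58, 58, 2552], [174.4, 177.5], [134.0, 145.0, 154.0])
([338, 163, 35, 34, 498], [350.5, 175.1], [23.0, 38.0, 57.0])
([349, 173, 45, 43, 1493], [371.1, 194.3], [132.0, 143.0, 153.0])
165 [(np.uint8(6), 154), (np.uint8(3), 155), (np.uint8(5), 155), (np.uint8(17), 101), (np.uint8(46), 35), (np.uint8(47), 29), (np.uint8(16), 81), (np.uint8(8), 154), (np.uint8(9), 153), (np.uint8(13), 151), (np.uint8(6), 153), (np.uint8(13), 150), (np.uint8(11), 151)]
180 [(np.uint8(6), 154), (np.uint8(7), 157), (np.uint8(37), 24), (np.uint8(40), 32), (np.uint8(11), 66), (np.uint8(22), 144), (np.uint8(22), 144), (np.uint8(22), 143), (np.uint8(21), 143), (np.uint8(22), 143), (np.uint8(12), 152), (np.uint8(5), 154), (np.uint8(11), 152)]
195 [(np.uint8(7), 154), (np.uint8(11), 153), (np.uint8(16), 80), (np.uint8(12), 67), (np.uint8(21), 144), (np.uint8(22), 143), (np.uint8(21), 143), (np.uint8(21), 142), (
[... 3245 characters left out ...]
16.0]) [0.654 0.237 0.05 ]
([202, 170, 35, 44, 736], [217.9, 188.5], [71.0, 82.0, 83.0]) [0.605 0.189 0.05 ]
([267, 170, 118, 49, 2879], [330.2, 186.2], [89.0, 102.0, 107.0]) [ 0.611 -0.144  0.05 ]
([265, 170, 175, 110, 9658], [371.0, 240.9], [97.0, 111.0, 111.0]) [ 0.449 -0.259  0.05 ]
([140, 180, 13, 16, 124], [146.0, 188.1], [102.0, 116.0, 115.0]) [0.607 0.403 0.05 ]
([240, 180, 6, 7, 34], [242.4, 182.6], [40.0, 46.0, 52.0]) [0.623 0.116 0.05 ]
([245, 180, 21, 14, 138], [254.8, 186.7], [40.0, 47.0, 52.0]) [0.61  0.079 0.05 ]
([165, 192, 8, 10, 58], [168.4, 196.2], [99.0, 112.0, 115.0]) [0.582 0.335 0.05 ]
([385, 194, 8, 9, 43], [388.9, 197.8], [102.0, 117.0, 114.0]) [ 0.576 -0.316  0.05 ]
```

```bash
python3 - <<'E'
from h import *
im=cv2.medianBlur(cv2.imread("pics/w8.png"),3)
sub=im[60:150,240:320];print("\n".join("".join("#" if p.mean()<60 else "+" if p.mean()<130 else "o" if p.mean()<159.6 else "." for p in r[::2]) for r in sub[::3]))
E
```

```text
ooooooooo.oooooo...ooo.oooo....ooo.ooo.o
.ooooooooooo..oo..ooo..ooo...ooo.o.ooooo
o.......oo.....o..ooooooo.....o.ooooo.oo
oo..............oo...oo...............oo
...........oo..............oo....ooo..oo
...............oooooo............oo.....
.............oo........ooo.......ooo....
...........o..o...........oo..oo...oo..o
..........o.............oo.oo...oo.....o
........oo...........ooooooooo..oo.....o
oo.oo...o...........oooooooooo..........
o......oo.........o.ooooooooooo.........
o......o..o....o...oooooooooooo.........
.......o..o..oooooooooooooooooo.........
.......o.oooooooooooooooooooooo.........
.......oooooooooooooooooooooooo.....o...
.......ooooooooooooooooooooooo+....oo...
........ooooooooooooooooooooo+++...ooo..
...oo....ooooooooooooooooooo++++.....ooo
...o......ooooooooooooooooo++++o.....oo.
...........o+oooooooooooo++++++o........
............+++++oooo+++++++++++.......o
.............o++++++++++++++++ooo.......
..............+++++++++++++++o.oo......o
................++++++++++++.........oo.
..................+++++++...............
.............o.............o............
........................................
.........................o..........oooo
..........................o..........o..
```

The cap appears at (277,99), radius 23 px, matching the estimate (0.576, 0.3255). Grasping the left vial.

Call:
jog_arm(
  series=[
    {"tx":3.75,"ty":0.15,"tz":0,"rx":0,"ry":0,"rz":0,"gripper":6},
    {"tx":3.75,"ty":0.15,"tz":0,"rx":0,"ry":0,"rz":0,"gripper":6},
    {"tx":0,"ty":0,"tz":3.5,"rx":0,"ry":0,"rz":0,"gripper":6},
    {"tx":0,"ty":0,"tz":3.5,"rx":0,"ry":0,"rz":0,"gripper":6},
    {"tx":0,"ty":0,"tz":3.5,"rx":0,"ry":0,"rz":0,"gripper":6},
    {"tx":0,"ty":0,"tz":3.5,"rx":0,"ry":0,"rz":0,"gripper":6},
    {"tx":0,"ty":0,"tz":3.5,"rx":0,"ry":0,"rz":0,"gripper":6},
    {"tx":0,"ty":0,"tz":2.2,"rx":0,"ry":0,"rz":0,"gripper":6},
    {"tx":0,"ty":0,"tz":0,"rx":0,"ry":0,"rz":0,"gripper":6},
    {"tx":0,"ty":0,"tz":0,"rx":0,"ry":0,"rz":0,"gripper":6},
  ],
)

```text
t: 22.48
ee_pos: [0.5771, 0.3224, 0.0394]
tool_rot: [0.708, 0.706, -0.001, -0.0]
ft_force: [0.3, -0.5, 1.4]
width: 0.06
grasp_force: 0.0
```

```bash
python3 - <<'E'
from h import *
w=Cam("wrist");print(w.st["ee_pos"],w.st["ft_force"],w.proj([.576,.3255,.064]),19e-3*w.K[0,0]/(w.o[2]-.064))
im=cv2.medianBlur(w.img,3);cv2.imwrite("pics/w9.png",w.img)
sub=im[200:400,180:380];print("\n".join("".join("#" if p.mean()<60 else "+" if p.mean()<130 else "o" if p[2]-int(p[0])>15 else "." for p in r[::3]) for r in sub[::6]))
E
```

```text
[0.57707212 0.32241021 0.03940157] [ 0.34001699 -0.52800679  1.42979266] [268.16334077 301.79721881] 60.9578921324206
...................................................................
..........................................................o........
........................+############+....................o....oo..
......................#################+...........................
..ooo.o.............#####################+.........................
...................#######################...................+++++.
..................+########################..........++++++++++++++
..................######++++++++++++#######++++++++++++++++++++++++
...........+++++.###++++++++++++++++++++####+++++++++++++++++++++++
........+++++++++#+++++++...oooooo+++++++###+++++++++++++++++++++++
++++...+++++++++#++++oooooooooooooooooo+#####++++++++++++++++++++++
##+###++++++++++++ooooooooooooooo+++++++++####+++++++++++########++
######++++++++++oooooooooooo++++++++++++++++##+++++++++++#########+
+######+++++++ooooooooo+++++++++++++++++++++++#++++++++++##########
#######++++++oooooo+++++++++++
[... 629 characters left out ...]
+++++++++++++#######
###++++++++++++++++++++++++++++++++++++++++++++++++++++++++++######
##++++++++++++++++++++++++++++++++++++++++++++++++++++++++++++#####
#++++++++++++++++++++++++++++++++++++++++++++++++++++++++++++++####
#+++++++++++++++++++++++++++++++++++++++++++++++++++++++++++++#####
##++++++++++++++.+++++++++++++++++++++++++++++++++++++++++++++#####
###++++++++.......+++++++++++++++++++++++++++++++++++++++++++######
####+++.+##############++++++++++++++++++###############++++#######
####+...################################################+++########
###################################################################
###################################################################
```

Call:
jog_arm(
  series=[
    {"tx":0.25,"ty":0,"tz":0,"rx":0,"ry":0,"rz":0,"gripper":6},
    {"tx":0,"ty":0,"tz":0,"rx":0,"ry":0,"rz":0,"gripper":3},
    {"tx":0,"ty":0,"tz":0,"rx":0,"ry":0,"rz":0,"gripper":3},
    {"tx":0,"ty":0,"tz":0,"rx":0,"ry":0,"rz":0,"gripper":3},
    {"tx":0,"ty":0,"tz":0,"rx":0,"ry":0,"rz":0,"gripper":3},
    {"tx":0,"ty":0,"tz":0,"rx":0,"ry":0,"rz":0,"gripper":3},
  ],
  newtons=30,
)

```text
t: 23.03
ee_pos: [0.5774, 0.3264, 0.0414]
tool_rot: [0.707, 0.707, 0.001, 0.0]
ft_force: [-1.1, 0.5, 8.1]
width: 0.0371
grasp_force: 29.0
```

Call:
jog_arm(
  series=[
    {"tx":0,"ty":0,"tz":-3.5,"rx":0,"ry":0,"rz":0,"gripper":3},
    {"tx":0,"ty":0,"tz":-3.5,"rx":0,"ry":0,"rz":0,"gripper":3},
    {"tx":0,"ty":0,"tz":-4,"rx":0,"ry":0,"rz":0,"gripper":3},
    {"tx":0,"ty":0,"tz":-4,"rx":0,"ry":0,"rz":0,"gripper":3},
    {"tx":0,"ty":0,"tz":0,"rx":0,"ry":0,"rz":0,"gripper":3},
    {"tx":0,"ty":0,"tz":0,"rx":0,"ry":0,"rz":0,"gripper":3},
  ],
)

```text
t: 23.53
ee_pos: [0.5777, 0.3265, 0.1932]
tool_rot: [0.707, 0.707, 0.002, 0.001]
ft_force: [0.3, 0.1, -0.7]
width: 0.0368
grasp_force: 30.6
```

```bash
python3 - <<'E'
from h import *
w=Cam("wrist");cv2.imwrite("pics/w10.png",w.img);p=w.st["ee_pos"];print(p,w.st["width"])
for dy in(-.019,0,.019):print(dy,w.proj(p+np.array([0,dy,.064-.041])))
im=w.img
for c in(262,274,286):print(c,[(r,int(im[r,c].mean())) for r in range(200,300,4)])
E
```

```text
[0.57765521 0.32648419 0.19318501] 0.03682979636029758
-0.019 [271.86687676 354.12621136]
0 [271.77466829 307.31212893]
0.019 [271.67528377 256.85477453]
262 [(200, 161), (204, 160), (208, 161), (212, 162), (216, 35), (220, 41), (224, 43), (228, 41), (232, 35), (236, 33), (240, 35), (244, 34), (248, 80), (252, 76), (256, 78), (260, 78), (264, 162), (268, 150), (272, 83), (276, 86), (280, 87), (284, 86), (288, 86), (292, 87), (296, 86)]
274 [(200, 162), (204, 161), (208, 161), (212, 109), (216, 32), (220, 33), (224, 33), (228, 32), (232, 34), (236, 32), (240, 36), (244, 34), (248, 77), (252, 76), (256, 75), (260, 76), (264, 158), (268, 86), (272, 87), (276, 87), (280, 86), (284, 86), (288, 87), (292, 86), (296, 86)]
286 [(200, 161), (204, 161), (208, 108), (212, 98), (216, 101), (220, 30), (224, 31), (228, 33), (232, 32), (236, 32), (240, 33), (244, 32), (248, 59), (252, 72), (256, 72), (260, 72), (264, 160), (268, 86), (272, 87), (276, 86), (280, 86), (284, 86), (288, 86), (292, 85), (296, 86)]
```

Call:
jog_arm(
  series=[
    {"tx":-2.5,"ty":-3,"tz":0,"rx":0,"ry":0,"rz":0,"gripper":3},
    {"tx":-2.5,"ty":-3,"tz":0,"rx":0,"ry":0,"rz":0,"gripper":3},
    {"tx":-2.5,"ty":-3,"tz":0,"rx":0,"ry":0,"rz":0,"gripper":3},
    {"tx":-4,"ty":0,"tz":0,"rx":0,"ry":0,"rz":0,"gripper":3},
    {"tx":-4,"ty":0,"tz":0,"rx":0,"ry":0,"rz":0,"gripper":3},
    {"tx":-4,"ty":0,"tz":0,"rx":0,"ry":0,"rz":0,"gripper":3},
    {"tx":-4,"ty":0,"tz":0,"rx":0,"ry":0,"rz":0,"gripper":3},
    {"tx":-4,"ty":0,"tz":0,"rx":0,"ry":0,"rz":0,"gripper":3},
    {"tx":-4,"ty":0,"tz":0,"rx":0,"ry":0,"rz":0,"gripper":3},
    {"tx":-4,"ty":0,"tz":0,"rx":0,"ry":0,"rz":0,"gripper":3},
  ],
)

```text
t: 24.42
ee_pos: [0.4856, -0.0306, 0.1887]
tool_rot: [0.707, 0.707, -0.0, -0.001]
ft_force: [0.9, -0.1, -0.6]
width: 0.0369
grasp_force: 30.7
```

Call:
jog_arm(
  series=[
    {"tx":-4,"ty":0,"tz":0,"rx":0,"ry":0,"rz":0,"gripper":3},
    {"tx":0,"ty":0,"tz":0,"rx":0,"ry":0,"rz":0,"gripper":3},
    {"tx":0,"ty":2.3,"tz":0,"rx":0,"ry":0,"rz":0,"gripper":3},
    {"tx":0,"ty":2.3,"tz":0,"rx":0,"ry":0,"rz":0,"gripper":3},
    {"tx":0,"ty":2.3,"tz":2.5,"rx":0,"ry":0,"rz":0,"gripper":3},
    {"tx":0,"ty":0,"tz":2.5,"rx":0,"ry":0,"rz":0,"gripper":3},
    {"tx":0,"ty":0,"tz":0,"rx":0,"ry":0,"rz":0,"gripper":3},
    {"tx":0,"ty":0,"tz":0,"rx":0,"ry":0,"rz":0,"gripper":3},
  ],
)

```text
t: 25.08
ee_pos: [0.5544, -0.0686, 0.1382]
tool_rot: [0.707, 0.707, -0.001, -0.002]
ft_force: [-0.8, 0.1, 0.1]
width: 0.0371
grasp_force: 30.8
```

```bash
python3 - <<'E'
from h import *
import pickle
w=Cam("wrist");cv2.imwrite("pics/w11.png",w.img);p=w.st["ee_pos"];print(p,w.st["tool_rot"])
pickle.dump((w.o,w.R,w.K),open("w11.pkl","wb"))
for q in([.5566,-.069,.078],[.5566,-.069+.02075,.078],[.5573,-.009,.078],[.5573,-.009+.02075,.078]):print(w.proj(q))
print(w.proj(p+np.array([0,.019,-.041])),w.proj(p+np.array([0,.019,.023])))
im=cv2.medianBlur(w.img,3)
sub=im[60:280,190:360];print("\n".join(str(60+5*i)+" "+"".join("#" if p.mean()<50 else "+" if p.mean()<95 else "o" if p.mean()<140 else "." for p in r[::3]) for i,r in enumerate(sub[::5])))
E
```

```text
[ 0.55438722 -0.06855153  0.13824124] [ 0.70722227  0.70698796 -0.00114887 -0.0018356 ]
[276.85940039 233.63278036]
[276.92776643 197.80661883]
[278.40596662 124.62621947]
[278.52388575  82.75978627]
[272.61859487 208.96463066] [271.04606057 256.93138088]
60 .........................................................
65 .........................................................
70 .........................................................
75 .........................................................
80 .........................................................
85 .........................o+++++++o.......................
90 ......................o++ooooooooo+++....................
95 ....................++ooooooooooooooo++..................
100 ...................++oooooooo....ooooo++.................
105 ..................++oooooo...........oo++o...............
110 .................o+oooo.................++...............
115 .................++oo...................o+o..............
120 ................o+ooo....................+o..............
125 ................o+oo.....................+
[... 1175 characters left out ...]
.o................
225 ooooooooooooooooo+##################ooo++......ooooo.....
230 ooooooooooooooooo#####################o++......oooooooooo
235 oooooooooooooooo######################+++oooooooooooooooo
240 ooooooooooooooo+#######################++oooooooooooooooo
245 ooooooooooooooo#########################ooooooooooooooooo
250 ...oooooooooooo#######++++++++++++######ooooooooooooooooo
255 ..........oooo+###++++++++++++++++++++###oooooooooooooooo
260 .......++++##o###+++++++++++++++++++++++#+oo##+++++oooooo
265 ......++++###+#++++++++oooooooooooo+++++++oo###++++oooooo
270 ..o+++++++####+++++oooooooooooooooooooo++++o###+++++###oo
275 #####++++####++++oooooooooooooooooooooooo+++####++++#####
```

Call:
jog_arm(
  series=[
    {"tx":0.12,"ty":0.2,"tz":0,"rx":0,"ry":0,"rz":0,"gripper":3},
    {"tx":0,"ty":0,"tz":0.8,"rx":0,"ry":0,"rz":0,"gripper":3},
    {"tx":0,"ty":0,"tz":0.5,"rx":0,"ry":0,"rz":0,"gripper":3},
    {"tx":0,"ty":0,"tz":0,"rx":0,"ry":0,"rz":0,"gripper":3},
    {"tx":0,"ty":0,"tz":0,"rx":0,"ry":0,"rz":0,"gripper":3},
  ],
)

```text
t: 25.55
ee_pos: [0.5574, -0.0677, 0.1267]
tool_rot: [0.707, 0.707, -0.0, -0.0]
ft_force: [-0.6, -0.4, -0.4]
width: 0.0372
grasp_force: 30.8
```

Call:
jog_arm(
  series=[
    {"tx":0,"ty":0,"tz":0.4,"rx":0,"ry":0,"rz":0,"gripper":3},
    {"tx":0,"ty":0,"tz":0.4,"rx":0,"ry":0,"rz":0,"gripper":3},
    {"tx":0,"ty":0,"tz":0.2,"rx":0,"ry":0,"rz":0,"gripper":3},
    {"tx":0,"ty":0,"tz":0,"rx":0,"ry":0,"rz":0,"gripper":3},
  ],
)

```text
t: 25.88
ee_pos: [0.5573, -0.0677, 0.1161]
tool_rot: [0.707, 0.707, -0.0, -0.0]
ft_force: [-0.7, 0.3, -0.3]
width: 0.0367
grasp_force: 30.8
```

Call:
jog_arm(
  series=[
    {"tx":0,"ty":-0.07,"tz":0,"rx":0,"ry":0,"rz":0,"gripper":3},
    {"tx":0,"ty":0,"tz":0.4,"rx":0,"ry":0,"rz":0,"gripper":3},
    {"tx":0,"ty":0,"tz":0.4,"rx":0,"ry":0,"rz":0,"gripper":3},
    {"tx":0,"ty":0,"tz":0,"rx":0,"ry":0,"rz":0,"gripper":3},
  ],
)

```text
t: 26.22
ee_pos: [0.5565, -0.0677, 0.1079]
tool_rot: [0.707, 0.707, -0.0, -0.0]
ft_force: [-0.0, 0.6, 0.1]
width: 0.037
grasp_force: 30.8
```

Call:
jog_arm(
  series=[
    {"tx":0,"ty":0,"tz":0.5,"rx":0,"ry":0,"rz":0,"gripper":3},
    {"tx":0,"ty":0,"tz":0.5,"rx":0,"ry":0,"rz":0,"gripper":3},
    {"tx":0,"ty":0,"tz":0.5,"rx":0,"ry":0,"rz":0,"gripper":3},
    {"tx":0,"ty":0,"tz":0,"rx":0,"ry":0,"rz":0,"gripper":3},
  ],
)

```text
t: 26.55
ee_pos: [0.5563, -0.0676, 0.0924]
tool_rot: [0.707, 0.707, -0.0, -0.001]
ft_force: [-0.8, 0.3, -1.3]
width: 0.0372
grasp_force: 30.8
```

Call:
jog_arm(
  series=[
    {"tx":0,"ty":0,"tz":0.3,"rx":0,"ry":0,"rz":0,"gripper":3},
    {"tx":0,"ty":0,"tz":0.3,"rx":0,"ry":0,"rz":0,"gripper":3},
    {"tx":0,"ty":0,"tz":0,"rx":0,"ry":0,"rz":0,"gripper":3},
  ],
)

```text
t: 26.8
ee_pos: [0.5567, -0.0677, 0.0872]
tool_rot: [0.707, 0.707, -0.0, -0.0]
ft_force: [-0.9, -0.2, -1.0]
width: 0.0372
grasp_force: 30.8
```

Call:
jog_arm(
  series=[
    {"tx":0,"ty":0,"tz":0.2,"rx":0,"ry":0,"rz":0,"gripper":3},
    {"tx":0,"ty":0,"tz":0,"rx":0,"ry":0,"rz":0,"gripper":3},
    {"tx":0,"ty":0,"tz":0,"rx":0,"ry":0,"rz":0,"gripper":5.2},
    {"tx":0,"ty":0,"tz":0,"rx":0,"ry":0,"rz":0,"gripper":5.2},
    {"tx":0,"ty":0,"tz":0,"rx":0,"ry":0,"rz":0,"gripper":5.2},
    {"tx":0,"ty":0,"tz":0,"rx":0,"ry":0,"rz":0,"gripper":5.2},
  ],
)

```text
t: 27.3
ee_pos: [0.5569, -0.0677, 0.0859]
tool_rot: [0.707, 0.707, -0.0, 0.0]
ft_force: [-0.0, 0.4, -0.2]
width: 0.052
grasp_force: 0.0
```

Call:
jog_arm(
  series=[
    {"tx":0,"ty":0,"tz":-2,"rx":0,"ry":0,"rz":0,"gripper":5.2},
    {"tx":0,"ty":0,"tz":-3,"rx":0,"ry":0,"rz":0,"gripper":5.2},
    {"tx":0,"ty":0,"tz":-3,"rx":0,"ry":0,"rz":0,"gripper":5.2},
    {"tx":0,"ty":0,"tz":-3,"rx":0,"ry":0,"rz":0,"gripper":5.2},
    {"tx":0,"ty":0,"tz":-3.7,"rx":0,"ry":0,"rz":0,"gripper":5.2},
    {"tx":-4,"ty":0,"tz":0,"rx":0,"ry":0,"rz":0,"gripper":5.2},
    {"tx":-4,"ty":0,"tz":0,"rx":0,"ry":0,"rz":0,"gripper":5.2},
    {"tx":0,"ty":0,"tz":0,"rx":0,"ry":0,"rz":0,"gripper":5.2},
    {"tx":0,"ty":0,"tz":0,"rx":0,"ry":0,"rz":0,"gripper":5.2},
  ],
)

```text
t: 28.05
ee_pos: [0.5566, -0.1495, 0.2326]
tool_rot: [0.708, 0.706, -0.0, -0.0]
ft_force: [0.3, 0.5, -0.4]
width: 0.0522
grasp_force: 0.0
```

```bash
python3 - <<'E'
from h import *
import pickle
w=Cam("wrist");cv2.imwrite("pics/w12.png",w.img);p=w.st["ee_pos"];print(p)
pickle.dump((w.o,w.R,w.K),open("w12.pkl","wb"))
print("cap if down",w.proj([.5565,-.069,.108]),w.proj([.5565,-.05,.108]),w.proj([.5565,-.088,.108]),"if on rim",w.proj([.5565,-.069,.142]))
[print(b) for b in blobs(w.img,box=(200,20,360,230))]
im=cv2.medianBlur(w.img,3);x,y=w.proj([.5565,-.069,.108]).astype(int)
sub=im[max(y-50,0):y+50,x-50:x+50];print("\n".join("".join("#" if p.mean()<60 else "+" if p.mean()<130 else "o" if p.mean()<152 else "." for p in r[::2]) for r in sub[::4]))
E
```

```text
[ 0.55661355 -0.14945978  0.23261021]
cap if down [272.31597397  88.85360045] [272.19214923  58.56287155] [272.43500287 117.97114228] if on rim [272.0121164   85.84703989]
([290, 20, 70, 210, 10190], [334.8, 127.5], [146.0, 158.0, 168.0])
([236, 216, 55, 14, 542], [263.3, 223.0], [92.0, 101.0, 109.0])
..................................................
..................................................
..................................................
..................................................
..................................................
..................................................
..................................................
..................................................
...................................o..............
..................................................
.....................................o............
......................................o...........
..................................................
......................................oo..........
......................................oo..........
......................................+...........
............o........................+o...........
.............o......................++o...........
...............o..................o+++o...........
................++..............+++++o............
..................++++++o.++++++++++..............
....................++++++++++++++o...............
..........................++o.....................
..................................................
..................................................
```

Vial 1 is down. Its cap edge is at the predicted row 118, and it was released at TCP 0.0859. Now the right vial.

Call:
jog_arm(
  series=[
    {"tx":-3.1,"ty":-2.03,"tz":0,"rx":0,"ry":0,"rz":0,"gripper":6},
    {"tx":-3.1,"ty":-2.03,"tz":0,"rx":0,"ry":0,"rz":0,"gripper":6},
    {"tx":-3.1,"ty":-2.03,"tz":0,"rx":0,"ry":0,"rz":0,"gripper":6},
    {"tx":-3.1,"ty":-2.03,"tz":0,"rx":0,"ry":0,"rz":0,"gripper":6},
    {"tx":-3.1,"ty":-2.03,"tz":0,"rx":0,"ry":0,"rz":0,"gripper":6},
    {"tx":-3.1,"ty":-2.03,"tz":0,"rx":0,"ry":0,"rz":0,"gripper":6},
    {"tx":-3.1,"ty":-2.03,"tz":0,"rx":0,"ry":0,"rz":0,"gripper":6},
    {"tx":-3.1,"ty":-2.03,"tz":0,"rx":0,"ry":0,"rz":0,"gripper":6},
    {"tx":0,"ty":0,"tz":0,"rx":0,"ry":0,"rz":0,"gripper":6},
    {"tx":0,"ty":0,"tz":0,"rx":0,"ry":0,"rz":0,"gripper":6},
  ],
)

```text
t: 28.93
ee_pos: [0.3938, -0.3961, 0.2326]
tool_rot: [0.708, 0.706, 0.0, -0.0]
ft_force: [0.3, 1.0, 0.1]
width: 0.0598
grasp_force: 0.0
```

```bash
python3 - <<'E'
from h import *
import pickle
w=Cam("wrist");cv2.imwrite("pics/w13.png",w.img);p=w.st["ee_pos"];print(p)
pickle.dump((w.o,w.R,w.K),open("w13.pkl","wb"))
x,y=w.proj([.395,-.3285,.064]).astype(int);print(x,y)
[print(b) for b in blobs(w.img,box=(120,20,460,250))]
im=cv2.medianBlur(w.img,3)
a,b=max(y-80,0),max(x-100,0)
sub=im[a:y+80,b:x+100];print(a,b);print("\n".join("".join("#" if p.mean()<60 else "+" if p.mean()<130 else "o" if p[2]-int(p[0])>14 else "." for p in r[::2]) for r in sub[::4]))
E
```

```text
[ 0.39376239 -0.3961006   0.23260689]
274 108
([377, 20, 76, 57, 2670], [413.0, 47.3], [33.0, 36.0, 121.0])
([337, 28, 32, 16, 239], [353.2, 35.4], [148.0, 161.0, 166.0])
([313, 46, 20, 18, 171], [322.0, 55.1], [149.0, 162.0, 168.0])
([356, 58, 18, 21, 176], [364.1, 67.9], [149.0, 162.0, 167.0])
28 174
+++++++++++++++oooo.oo...ooo...............oooo......o.......oo....o....ooooooo....o.ooo.oooooo...oo
+++++++++++++++++ooooooooo...o..oooooooo..........ooooo.....oo...............oo..ooooooooooooo...o..
++++++++++++++++++.oo.oo.......ooooooooooo...ooo...ooooooo.....................oo.ooooooooooooo..o..
+++++++++++++++++++....oooo........oo...o..ooooo....ooo.....o...o..oo................oo..ooooooooo..
++++++++++++++++++++...........ooooo.......oooooo..ooo....ooo..........oooo..............oo...oo.o..
++++++++++++++++++++++..oooo...........ooo................ooo.........o..oooo...........oooooo......
+++++++++++++++++++++++...ooo.....ooooooo..oo........o.........o...ooo...oooooooo......ooooo........
+++++++++++++++++++++++++..oo...ooo.ooooo.ooo....o......oo.....oooooooooooooooo.oo...oooo
[... 2543 characters left out ...]
+++++++++++++++++++++++++++++++++++++++++++++++++++++++++++++++...............oo.oooo.........
++++++++++++++++++++++++++++++++++++++++++++++++++++++++++++++++++++++o..............oooooo.ooo.....
++++++++++++++++++++++++++++++++++++++++++++++++++++..o+++++++++++++++++...oo............ooooooooooo
+++++++++++++++++++++++++++++++++++++++++++++++++......o+++++++++++++++++......................ooooo
+++++++++++++++++++++++++++++++++++++++++++++++.oooooo....++++++++++++++++.......o..o.....o..oooooo.
++++++++++++++++++++++++++++++++++++++++++++...............+++++++++++++++++.o..oo.......o..oo..oo..
++++++++++++++++++++++++++++++++++++++++++....o.....ooo......++++++++++++++++...ooo.................
```

View pics/w13.png

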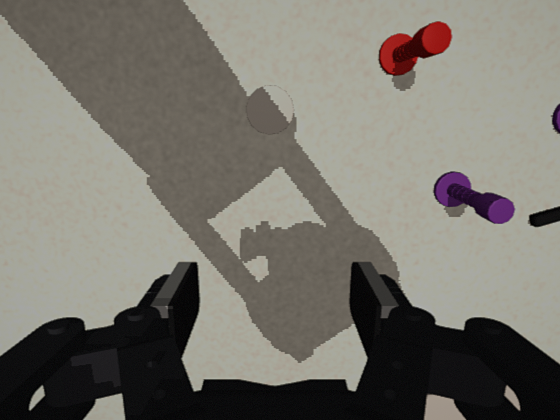

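The right vial's cap is at (270,109), upright, half in shadow: (0.392, -0.330). Grasping it.

Call:
jog_arm(
  series=[
    {"tx":3.3,"ty":-0.1,"tz":0,"rx":0,"ry":0,"rz":0,"gripper":6},
    {"tx":3.3,"ty":-0.1,"tz":0,"rx":0,"ry":0,"rz":0,"gripper":6},
    {"tx":0,"ty":0,"tz":3.5,"rx":0,"ry":0,"rz":0,"gripper":6},
    {"tx":0,"ty":0,"tz":3.5,"rx":0,"ry":0,"rz":0,"gripper":6},
    {"tx":0,"ty":0,"tz":3.5,"rx":0,"ry":0,"rz":0,"gripper":6},
    {"tx":0,"ty":0,"tz":3.5,"rx":0,"ry":0,"rz":0,"gripper":6},
    {"tx":0,"ty":0,"tz":3.5,"rx":0,"ry":0,"rz":0,"gripper":6},
    {"tx":0,"ty":0,"tz":1.85,"rx":0,"ry":0,"rz":0,"gripper":6},
    {"tx":0,"ty":0,"tz":0,"rx":0,"ry":0,"rz":0,"gripper":6},
  ],
)

```text
t: 29.73
ee_pos: [0.3918, -0.3265, 0.0356]
tool_rot: [0.707, 0.708, 0.0, -0.003]
ft_force: [0.2, -0.2, -0.9]
width: 0.0598
grasp_force: 0.0
```

Call:
jog_arm(
  series=[
    {"tx":0,"ty":0,"tz":0,"rx":0,"ry":0,"rz":0,"gripper":3},
    {"tx":0,"ty":0,"tz":0,"rx":0,"ry":0,"rz":0,"gripper":3},
    {"tx":0,"ty":0,"tz":0,"rx":0,"ry":0,"rz":0,"gripper":3},
    {"tx":0,"ty":0,"tz":0,"rx":0,"ry":0,"rz":0,"gripper":3},
    {"tx":0,"ty":0,"tz":0,"rx":0,"ry":0,"rz":0,"gripper":3},
    {"tx":0,"ty":0,"tz":0,"rx":0,"ry":0,"rz":0,"gripper":3},
  ],
  newtons=30,
)

```text
t: 30.23
ee_pos: [0.3931, -0.3303, 0.0408]
tool_rot: [0.707, 0.707, -0.0, 0.001]
ft_force: [0.5, -0.2, 8.2]
width: 0.0367
grasp_force: 29.9
```

Call:
jog_arm(
  series=[
    {"tx":0,"ty":0,"tz":-3.5,"rx":0,"ry":0,"rz":0,"gripper":3},
    {"tx":0,"ty":0,"tz":-3.5,"rx":0,"ry":0,"rz":0,"gripper":3},
    {"tx":0,"ty":0,"tz":-3.8,"rx":0,"ry":0,"rz":0,"gripper":3},
    {"tx":0,"ty":0,"tz":0,"rx":0,"ry":0,"rz":0,"gripper":3},
    {"tx":0,"ty":0,"tz":0,"rx":0,"ry":0,"rz":0,"gripper":3},
  ],
)

```text
t: 30.65
ee_pos: [0.393, -0.3304, 0.1499]
tool_rot: [0.707, 0.707, -0.0, 0.002]
ft_force: [-0.8, -0.1, -2.6]
width: 0.0373
grasp_force: 30.9
```

Call:
jog_arm(
  series=[
    {"tx":2.87,"ty":2.33,"tz":0,"rx":0,"ry":0,"rz":0,"gripper":3},
    {"tx":2.87,"ty":2.33,"tz":0,"rx":0,"ry":0,"rz":0,"gripper":3},
    {"tx":2.87,"ty":2.33,"tz":0,"rx":0,"ry":0,"rz":0,"gripper":3},
    {"tx":2.87,"ty":2.33,"tz":0,"rx":0,"ry":0,"rz":0,"gripper":3},
    {"tx":2.87,"ty":2.33,"tz":0,"rx":0,"ry":0,"rz":0,"gripper":3},
    {"tx":2.87,"ty":2.33,"tz":0,"rx":0,"ry":0,"rz":0,"gripper":3},
    {"tx":2.87,"ty":2.33,"tz":0.5,"rx":0,"ry":0,"rz":0,"gripper":3},
    {"tx":0,"ty":0,"tz":0.5,"rx":0,"ry":0,"rz":0,"gripper":3},
    {"tx":0,"ty":0,"tz":0,"rx":0,"ry":0,"rz":0,"gripper":3},
    {"tx":0,"ty":0,"tz":0,"rx":0,"ry":0,"rz":0,"gripper":3},
  ],
)

```text
t: 31.48
ee_pos: [0.5549, -0.1287, 0.1363]
tool_rot: [0.707, 0.707, -0.001, -0.001]
ft_force: [-0.3, 0.3, 0.0]
width: 0.0372
grasp_force: 30.8
```

```bash
python3 - <<'E'
from h import *
w=Cam("wrist");cv2.imwrite("pics/w14.png",w.img);p=w.st["ee_pos"];print(p,w.st["tool_rot"])
print("rim2 top/c",w.proj([.5565,-.0696+.02075,.078]),"rim3",w.proj([.5558,-.1296+.02075,.078]))
print(w.proj(p+np.array([0,.019,-.041])),w.proj(p+np.array([0,.019,.023])), "vial2 cap far edge",w.proj([.5565,-.0506,.108]))
im=cv2.medianBlur(w.img,3)
sub=im[150:280,190:360];print("\n".join(str(150+5*i)+" "+"".join("#" if p.mean()<50 else "+" if p.mean()<95 else "o" if p.mean()<140 else "." for p in r[::3]) for i,r in enumerate(sub[::5])))
E
```

```text
[ 0.55494789 -0.12873398  0.13626887] [ 7.07101943e-01  7.07110945e-01 -5.39048895e-04 -8.14715368e-04]
rim2 top/c [275.63522089  83.29122228] rim3 [274.20843022 199.3095651 ]
[272.44337044 208.92476808] [271.2221631  256.98219336] vial2 cap far edge [275.74818908  82.94123659]
150 ........................................o................
155 .......................................o.................
160 .....................................ooo.................
165 ...................................ooo...................
170 ........................oooo.oooooo......................
175 ..............................o..........................
180 oo.......................................................
185 ooooooo..................................................
190 oooooooooo...............................................
195 oooooooooo...............................................
200 ooooooooooooo...........oo...............................
205 oooooooooooooooooooo.oo..................................
210 ooooooooooooooooooooooooo+oooooooo.......................
215 oooooooooooooooooooo+###########+ooo.....................
220 ooooooooooooooooo++################+oooo.................
225 oooooooooooooooo+###################+oo+o................
230 oooooooooooooooo######################+++oooooooooooooooo
235 oo...oooooooooo########################++oooooooooooooooo
240 o.........oooo+########################+ooooooooooooooooo
245 o.........oooo#########+++++++++++######ooooooooooooooooo
250 o.........oooo#####++++++++++++++++++###+oooooooooooooooo
255 ..........ooo+###+++++++++++++++++++++++#+ooooooooooooooo
260 .......++++#####+++++++++ooooooooo+++++++#oo##+++++oooooo
265 ......++++####+++++++ooooooooooooooooo+++++o###++++oooooo
270 ..o+++++++###+++++ooooooooooooooooooooooo+++####++++###oo
275 #####++++####+++oooooooooooooooooooooooooo++####+++++####
```

Call:
jog_arm(
  series=[
    {"tx":0.03,"ty":0.06,"tz":0,"rx":0,"ry":0,"rz":0,"gripper":3},
    {"tx":0,"ty":0,"tz":0.8,"rx":0,"ry":0,"rz":0,"gripper":3},
    {"tx":0,"ty":0,"tz":0.5,"rx":0,"ry":0,"rz":0,"gripper":3},
    {"tx":0,"ty":0,"tz":0,"rx":0,"ry":0,"rz":0,"gripper":3},
    {"tx":0,"ty":0,"tz":0,"rx":0,"ry":0,"rz":0,"gripper":3},
  ],
)

```text
t: 31.95
ee_pos: [0.5558, -0.1288, 0.1238]
tool_rot: [0.707, 0.707, -0.0, -0.0]
ft_force: [0.1, -0.0, -1.1]
width: 0.0371
grasp_force: 30.8
```

Call:
jog_arm(
  series=[
    {"tx":0,"ty":0,"tz":0.4,"rx":0,"ry":0,"rz":0,"gripper":3},
    {"tx":0,"ty":0,"tz":0.3,"rx":0,"ry":0,"rz":0,"gripper":3},
    {"tx":0,"ty":0,"tz":0,"rx":0,"ry":0,"rz":0,"gripper":3},
    {"tx":0,"ty":0,"tz":0,"rx":0,"ry":0,"rz":0,"gripper":3},
  ],
)

```text
t: 32.28
ee_pos: [0.5561, -0.1285, 0.1171]
tool_rot: [0.707, 0.707, -0.0, -0.0]
ft_force: [-0.9, -0.3, -0.0]
width: 0.0366
grasp_force: 30.8
```

Call:
jog_arm(
  series=[
    {"tx":0,"ty":0,"tz":0.4,"rx":0,"ry":0,"rz":0,"gripper":3},
    {"tx":0,"ty":0,"tz":0.4,"rx":0,"ry":0,"rz":0,"gripper":3},
    {"tx":0,"ty":0,"tz":0,"rx":0,"ry":0,"rz":0,"gripper":3},
  ],
)

```text
t: 32.53
ee_pos: [0.5558, -0.1284, 0.1083]
tool_rot: [0.707, 0.707, -0.0, -0.0]
ft_force: [0.6, -0.4, -0.7]
width: 0.037
grasp_force: 30.8
```

Call:
jog_arm(
  series=[
    {"tx":0,"ty":0,"tz":0.5,"rx":0,"ry":0,"rz":0,"gripper":3},
    {"tx":0,"ty":0,"tz":0.5,"rx":0,"ry":0,"rz":0,"gripper":3},
    {"tx":0,"ty":0,"tz":0.5,"rx":0,"ry":0,"rz":0,"gripper":3},
    {"tx":0,"ty":0,"tz":0,"rx":0,"ry":0,"rz":0,"gripper":3},
  ],
)

```text
t: 32.87
ee_pos: [0.5556, -0.1284, 0.093]
tool_rot: [0.707, 0.707, -0.0, -0.001]
ft_force: [0.8, 0.7, -1.9]
width: 0.0371
grasp_force: 30.8
```

Call:
jog_arm(
  series=[
    {"tx":0,"ty":0,"tz":0.4,"rx":0,"ry":0,"rz":0,"gripper":3},
    {"tx":0,"ty":0,"tz":0.4,"rx":0,"ry":0,"rz":0,"gripper":3},
    {"tx":0,"ty":0,"tz":0,"rx":0,"ry":0,"rz":0,"gripper":3},
    {"tx":0,"ty":0,"tz":0,"rx":0,"ry":0,"rz":0,"gripper":3},
  ],
)

```text
t: 33.2
ee_pos: [0.556, -0.1285, 0.0861]
tool_rot: [0.707, 0.707, -0.0, -0.0]
ft_force: [0.4, -0.7, 0.5]
width: 0.0371
grasp_force: 30.8
```

Call:
jog_arm(
  series=[
    {"tx":0,"ty":0,"tz":0.15,"rx":0,"ry":0,"rz":0,"gripper":3},
    {"tx":0,"ty":0,"tz":0,"rx":0,"ry":0,"rz":0,"gripper":3},
    {"tx":0,"ty":0,"tz":0,"rx":0,"ry":0,"rz":0,"gripper":5.2},
    {"tx":0,"ty":0,"tz":0,"rx":0,"ry":0,"rz":0,"gripper":5.2},
    {"tx":0,"ty":0,"tz":0,"rx":0,"ry":0,"rz":0,"gripper":5.2},
    {"tx":0,"ty":0,"tz":0,"rx":0,"ry":0,"rz":0,"gripper":5.2},
  ],
)

```text
t: 33.7
ee_pos: [0.5562, -0.1285, 0.0848]
tool_rot: [0.707, 0.707, -0.0, 0.0]
ft_force: [0.5, 0.6, -0.5]
width: 0.0523
grasp_force: 0.0
```

Call:
jog_arm(
  series=[
    {"tx":0,"ty":0,"tz":-2,"rx":0,"ry":0,"rz":0,"gripper":5.2},
    {"tx":0,"ty":0,"tz":-3,"rx":0,"ry":0,"rz":0,"gripper":5.2},
    {"tx":0,"ty":0,"tz":-3,"rx":0,"ry":0,"rz":0,"gripper":5.2},
    {"tx":0,"ty":0,"tz":-3,"rx":0,"ry":0,"rz":0,"gripper":5.2},
    {"tx":0,"ty":0,"tz":-3.5,"rx":0,"ry":0,"rz":0,"gripper":5.2},
    {"tx":-2.5,"ty":-3.3,"tz":0,"rx":0,"ry":0,"rz":0,"gripper":5.2},
    {"tx":-2.5,"ty":-3.3,"tz":0,"rx":0,"ry":0,"rz":0,"gripper":0},
    {"tx":-2.5,"ty":-3.3,"tz":0,"rx":0,"ry":0,"rz":0,"gripper":0},
    {"tx":0,"ty":0,"tz":0,"rx":0,"ry":0,"rz":0,"gripper":0},
    {"tx":0,"ty":0,"tz":0,"rx":0,"ry":0,"rz":0,"gripper":0},
  ],
)

```text
t: 34.53
ee_pos: [0.456, -0.2046, 0.2303]
tool_rot: [0.708, 0.706, 0.0, 0.001]
ft_force: [1.6, -1.2, 0.5]
width: 0.0038
grasp_force: 0.0
```

```bash
python3 - <<'E'
from h import *
w=Cam("wrist");cv2.imwrite("pics/w15.png",w.img);print(w.st["ee_pos"])
im=cv2.medianBlur(w.img,3)
for n,q in(("w3cap",[.5558,-.1296,.108]),("w2cap",[.5565,-.0696,.108]),("w3cap_n",[.5558,-.1486,.108]),("plunger",[.4351,.0146,.072]),("rodtop",[.5575,.0508,.146])):print(n,w.proj(q).round(1))
s=Cam("scene");t=Cam("top");cv2.imwrite("pics/s15.png",s.img);cv2.imwrite("pics/t15.png",t.img)
for n,z in(("tag tab top",[.6525,.0497,.168]),("tag foot",[.6525,.0497,.060]),("rod top",[.5575,.0508,.146]),("v2",[.5565,-.0696,.108]),("v3",[.5558,-.1296,.108])):print(n,"scene",s.proj(z).round(1),"top",t.proj(z).round(1))
# dark compact blobs (tab, rod grip) in top and scene
for c,b in((s,(255,150,370,260)),(t,(240,140,345,225))):
    m=np.zeros(c.img.shape[:2],np.uint8);m[b[1]:b[3],b[0]:b[2]]=(c.img[b[1]:b[3],b[0]:b[2]].max(2)<38)
    n,l,st,ce=cv2.connectedComponentsWithStats(m);print([(st[i].tolist(),ce[i].round(1).tolist()) for i in range(1,n) if st[i,4]>8])
E
```

```text
[ 0.45602248 -0.2045968   0.23032875]
w3cap [421.1  96.6]
w2cap [431.8  -3.2]
w3cap_n [418.4 125.7]
plunger [ 239.8 -129. ]
rodtop [ 497.1 -328.1]
tag tab top scene [328.7 220.6] top [263.  162.5]
tag foot scene [325.4 251.7] top [264.8 172. ]
rod top scene [310.9 201.8] top [262.8 198.1]
v2 scene [265.7 225.6] top [306.  200.8]
v3 scene [242.4 232.2] top [327.3 201. ]
[([334, 189, 8, 5, 29], [337.6, 190.8]), ([274, 196, 11, 9, 74], [278.5, 199.7]), ([308, 202, 6, 10, 45], [310.8, 206.2]), ([321, 220, 20, 13, 145], [328.5, 225.7])]
[([260, 160, 12, 8, 93], [265.3, 163.6]), ([259, 170, 15, 5, 55], [266.0, 172.5]), ([286, 171, 2, 7, 10], [286.3, 173.4]), ([305, 171, 3, 7, 11], [306.1, 173.5]), ([325, 171, 3, 7, 10], [326.1, 173.5]), ([262, 178, 13, 2, 19], [267.5, 178.4]), ([259, 194, 14, 11, 85], [265.1, 199.6]), ([280, 196, 12, 5, 21], [284.6, 197.5]), ([342, 197, 3, 13, 15], [343.6, 203.1]), ([240, 200, 9, 10, 90], [244.0, 204.5]), ([321, 202, 13, 8, 22], [325.9, 207.2]), ([300, 204, 15, 6, 27], [306.9, 207.3]), ([254, 213, 86, 3, 156], [296.6, 214.1]), ([240, 217, 52, 2, 57], [267.3, 217.1]), ([301, 218, 36, 1, 36], [318.5, 218.0])]
```

Tag hangs at its mark: tab in scene at (328,225) where expected, and in line in top with the tick spacing. Now the plunger at (0.435, 0.014) with the fingers closed.

Call:
jog_arm(
  series=[
    {"tx":3.64,"ty":-0.35,"tz":0,"rx":0,"ry":0,"rz":0,"gripper":0},
    {"tx":3.64,"ty":-0.35,"tz":0,"rx":0,"ry":0,"rz":0,"gripper":0},
    {"tx":3.64,"ty":-0.35,"tz":0,"rx":0,"ry":0,"rz":0,"gripper":0},
    {"tx":3.64,"ty":-0.35,"tz":0,"rx":0,"ry":0,"rz":0,"gripper":0},
    {"tx":3.64,"ty":-0.35,"tz":0,"rx":0,"ry":0,"rz":0,"gripper":0},
    {"tx":3.64,"ty":-0.35,"tz":0,"rx":0,"ry":0,"rz":0,"gripper":0},
    {"tx":0,"ty":0,"tz":3.5,"rx":0,"ry":0,"rz":0,"gripper":0},
    {"tx":0,"ty":0,"tz":3.5,"rx":0,"ry":0,"rz":0,"gripper":0},
    {"tx":0,"ty":0,"tz":3.5,"rx":0,"ry":0,"rz":0,"gripper":0},
    {"tx":0,"ty":0,"tz":0,"rx":0,"ry":0,"rz":0,"gripper":0},
  ],
)

```text
t: 35.52
ee_pos: [0.4336, 0.0166, 0.1192]
tool_rot: [0.706, 0.708, -0.003, -0.003]
ft_force: [-1.2, -0.4, -1.9]
width: -0.0003
grasp_force: 0.0
```

```bash
python3 - <<'E'
from h import *
w=Cam("wrist");cv2.imwrite("pics/w16.png",w.img);p=w.st["ee_pos"];print(p)
for q in([.4351,.0146,.072],[.4351,.0336,.072],[.4161,.0146,.072],[.4541,.0146,.072]):print(w.proj(q).round(1))
im=cv2.medianBlur(w.img,3)
sub=im[150:330,170:380];print("\n".join(str(150+6*i)+" "+"".join("#" if p.mean()<38 else "+" if p.mean()<75 else "o" if p.mean()<130 else "." for p in r[::3]) for i,r in enumerate(sub[::6])))
E
```

```text
[0.43363285 0.01656315 0.11924036]
[275.9 244.1]
[276.  209.6]
[240.2 243.9]
[311.6 244.3]
150 ......................................................................
156 ......................................................................
162 .......................++++o..........................................
168 ......................+++++++++++++++++o..............................
174 .....................ooooooooooooo+++++++++++++++++o..................
180 ....................oooooooooooooooooooooooooo+++++++o................
186 ....................ooooooooooooooooooooooooooooooooooo...............
192 ...................oooooooooooooooooooooooooooooooooooo...............
198 ...................oooooooooooooooooooooooooooooooooooo...............
204 ...................ooooooooooooooooooooooooooooooooooo................
210 ...................ooooooooooo+##########+oooooooooooo................
216 ..................+oooooooo+###############+oooooooooo................
222 oooooooooooooooooo+ooooooo###################+ooooooo.................
228 oooooooooooooooooo+++++++#####
[... 540 characters left out ...]
#++++oooooooooooooooooooo
276 ooo..........oooooooooo######+++++###+++++#####++ooooooooooooooooooooo
282 oo................ooooo######+++++###+++++######oooooooooooooooooooooo
288 oo....................+#####++++++###+++++######oooooooooooooooooooooo
294 oo....................######++++++###+++++######+ooooooooooooooooooooo
300 ooo..................##########+o+###oo##########ooooooooooooooooooooo
306 oo.................##############+###+#############ooooooooooooooooooo
312 ##########........+#################################oooooooo##########
318 ###########.o+###########################################+o+##########
324 ######################################################################
```

The plunger head is centred at about (277,244), as predicted. Pressing.

Call:
jog_arm(
  series=[
    {"tx":-0.1,"ty":0.1,"tz":2.5,"rx":0,"ry":0,"rz":0,"gripper":0},
    {"tx":0,"ty":0,"tz":1.5,"rx":0,"ry":0,"rz":0,"gripper":0},
    {"tx":0,"ty":0,"tz":0,"rx":0,"ry":0,"rz":0,"gripper":0},
    {"tx":0,"ty":0,"tz":0,"rx":0,"ry":0,"rz":0,"gripper":0},
  ],
)

```text
t: 35.9
ee_pos: [0.4381, 0.014, 0.0865]
tool_rot: [0.707, 0.707, 0.0, 0.0]
ft_force: [0.1, 0.4, -0.1]
width: -0.0003
grasp_force: 0.0
```

Call:
jog_arm(
  series=[
    {"tx":0,"ty":0,"tz":0.5,"rx":0,"ry":0,"rz":0,"gripper":0},
    {"tx":0,"ty":0,"tz":0.5,"rx":0,"ry":0,"rz":0,"gripper":0},
    {"tx":0,"ty":0,"tz":0,"rx":0,"ry":0,"rz":0,"gripper":0},
    {"tx":0,"ty":0,"tz":0,"rx":0,"ry":0,"rz":0,"gripper":0},
  ],
)

```text
t: 36.23
ee_pos: [0.4373, 0.0139, 0.0751]
tool_rot: [0.707, 0.707, -0.0, 0.0]
ft_force: [-0.5, 0.9, 0.1]
width: 0.0
grasp_force: 0.0
```

Call:
jog_arm(
  series=[
    {"tx":0,"ty":0,"tz":0.4,"rx":0,"ry":0,"rz":0,"gripper":0},
    {"tx":0,"ty":0,"tz":0.4,"rx":0,"ry":0,"rz":0,"gripper":0},
    {"tx":0,"ty":0,"tz":0.4,"rx":0,"ry":0,"rz":0,"gripper":0},
    {"tx":0,"ty":0,"tz":0,"rx":0,"ry":0,"rz":0,"gripper":0},
    {"tx":0,"ty":0,"tz":0,"rx":0,"ry":0,"rz":0,"gripper":0},
  ],
)

```text
t: 36.65
ee_pos: [0.4377, 0.0139, 0.0629]
tool_rot: [0.707, 0.707, 0.0, 0.0]
ft_force: [0.6, 1.0, 8.1]
width: -0.0003
grasp_force: 3.7
```

Call:
jog_arm(
  series=[
    {"tx":0,"ty":0,"tz":0.4,"rx":0,"ry":0,"rz":0,"gripper":0},
    {"tx":0,"ty":0,"tz":0.1,"rx":0,"ry":0,"rz":0,"gripper":0},
    {"tx":0,"ty":0,"tz":0,"rx":0,"ry":0,"rz":0,"gripper":0},
    {"tx":0,"ty":0,"tz":0,"rx":0,"ry":0,"rz":0,"gripper":0},
  ],
)

```text
t: 36.98
ee_pos: [0.4378, 0.0139, 0.0582]
tool_rot: [0.707, 0.707, 0.0, 0.001]
ft_force: [0.5, -0.5, 9.2]
width: -0.0001
grasp_force: 4.8
```

Call:
jog_arm(
  series=[
    {"tx":0,"ty":0,"tz":0.15,"rx":0,"ry":0,"rz":0,"gripper":0},
    {"tx":0,"ty":0,"tz":0,"rx":0,"ry":0,"rz":0,"gripper":0},
    {"tx":0,"ty":0,"tz":0,"rx":0,"ry":0,"rz":0,"gripper":0},
  ],
)

```text
t: 37.23
ee_pos: [0.4381, 0.0138, 0.0578]
tool_rot: [0.707, 0.707, 0.001, 0.001]
ft_force: [-7.4, 1.2, 30.1]
width: 0.0003
grasp_force: 15.0
```

Force rose to 30 N against the stop, so the plunger is fully down. Raising, then backing off for a last check.

Call:
jog_arm(
  series=[
    {"tx":0,"ty":0,"tz":-0.3,"rx":0,"ry":0,"rz":0,"gripper":0},
    {"tx":0,"ty":0,"tz":-1.5,"rx":0,"ry":0,"rz":0,"gripper":0},
    {"tx":0,"ty":0,"tz":-3.5,"rx":0,"ry":0,"rz":0,"gripper":0},
    {"tx":0,"ty":0,"tz":-3.5,"rx":0,"ry":0,"rz":0,"gripper":0},
    {"tx":0,"ty":0,"tz":-3.5,"rx":0,"ry":0,"rz":0,"gripper":0},
    {"tx":-3.5,"ty":0,"tz":-2,"rx":0,"ry":0,"rz":0,"gripper":0},
    {"tx":-4,"ty":0,"tz":0,"rx":0,"ry":0,"rz":0,"gripper":0},
    {"tx":-4,"ty":1,"tz":0,"rx":0,"ry":0,"rz":0,"gripper":0},
    {"tx":0,"ty":0,"tz":0,"rx":0,"ry":0,"rz":0,"gripper":0},
    {"tx":0,"ty":0,"tz":0,"rx":0,"ry":0,"rz":0,"gripper":0},
  ],
)

```text
t: 38.07
ee_pos: [0.4471, -0.1027, 0.1987]
tool_rot: [0.709, 0.706, -0.0, -0.0]
ft_force: [-0.1, 0.4, -0.2]
width: 0.0001
grasp_force: 0.0
```

```bash
python3 - <<'E'
from h import *
w=Cam("wrist");s=Cam("scene");p=w.st["ee_pos"];print(p,w.st["ft_force"])
cv2.imwrite("pics/w17.png",w.img)
def show(im,x0,y0,x1,y1,sx,sy,th):
    im=cv2.medianBlur(im,3)[y0:y1:sy,x0:x1:sx].astype(int).mean(2)
    print("\n".join(str(y0+sy*i)+" "+"".join("#" if a<th[0] else "+" if a<th[1] else "o" if a<th[2] else "." for a in r) for i,r in enumerate(im)))
for n,q in(("v2cap",[.5565,-.0696,.108]),("v3cap",[.5558,-.1296,.108]),("rod",[.5575,.0508,.146]),("tabmid",[.6525,.0497,.152]),("pl",[.4353,.015,.072])):print(n,"wrist",w.proj(q).round(),"scene",s.proj(q).round())
show(w.img,360,10,520,260,3,6,(40,90,135))
show(s.img,225,180,350,262,1,2,(40,75,110))
E
```

```text
[ 0.44709376 -0.10270385  0.1987142 ] [-0.09759141  0.36768687 -0.19197437]
v2cap wrist [449. 166.] scene [266. 226.]
v3cap wrist [438. 256.] scene [242. 232.]
rod wrist [523. -96.] scene [311. 202.]
tabmid wrist [ 757. -102.] scene [328. 226.]
pl wrist [254.  29.] scene [279. 198.]
10 ...++..o+++++o........................................
16 ...++..++++++.........................................
22 ...++..++++++.........................................
28 ..++o..++++++.........................................
34 ..++o..++++++...........o++++++o......................
40 ..++o.o+++++o........o++++++++++++o...................
46 ..++..o+++++.......ooooooo++++++++++..................
52 ..++..++++++......ooo...oooo+++++++++.................
58 ..++..++++++................oo++++++++................
64 ..+o..++++++..................+++++++o................
70 .o+o..++++++..................+++++++.................
76 .++o..+++++o..................+++++++.................
82 .++o.o+++++..................+++++++..................
88 .++..o+++++.................++++++....................
94 .
[... 6276 characters left out ...]
...............o++++++++++++++ooo.................
252 +++++++oo..ooooooooooooooooooooooooooooooooooooooooooooooooo...............................o++++++++++++oooo.................
254 +++++++++ooooooooooooooooooooooooooooooooooooooooooooo......................................o+++++++++++oooooo...........oooo
256 ++++++++++ooooooooooooooooooo++++o+++ooooooooo.............................................ooo+++oooooooooooooo....oooooooooo
258 +++++++++oooooooooooooooooo++++++oooooo................................................oooo++++++ooo++ooooooooooooooooo......
260 oooooooooooooooooooooooooooooooooo....................................................oo+++++++++++++++oooooooooo............
```

```bash
python3 -c "
from cell import arm
print(arm.job_done())"
```

```text
the job is handed in; nothing more can be done
None
```

I handed the job in: the rod stands in well 0 (the spacer well), the tag hangs on the rail at mark 0, the two vials present are down in wells 2 and 3, and the timer plunger was pressed to its stop and came back up; the result was not reported back.

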